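Gauge a frame tube against the flip stop of a cut-off jig

ROBOT

A 6-joint arm with a two-finger parallel gripper is mounted at the origin on the work surface. World frame = base frame: x ahead of the robot, y to its left, z up, the work surface at z = 0. Lengths are in m, angles in rad, forces in N, time in s.
With the tool pointing down it reaches from about 0.225 to 0.875 m from the base axis. Payload 3.4 kg.
Tool frame: the origin (TCP) lies midway between the tips of the shut fingers; the grasp point (between the pads) lies 19 mm behind it (manip.pinch_z is the z of the grasp point in the tool frame, in m); z points along the fingers, x is the direction in which the jaws open and shut, and the axes are right-handed (so a half turn about z gives the same grasp; the last joint's range is limited). The gripper opens to 85 mm and grips with 20 to 120 N. Pads are 22 mm wide; open, the fingers measure 114 mm over their backs; the gripper's body (76 mm by 85 mm) begins 54 mm behind the grasp point. The pads swing forward as they close: fully open they stand 13 mm farther back than shut.
Start: joints at [1.059, 0.276, 1.505, -0, 1.361, -0.121], TCP at [0.219, 0.532, 0.231] pointing down, gripper open.
Joint ranges: [-2.89, 2.89], [-0.75, 2.08], [0.22, 2.7], [-1.18, 4.32], [0.11, 2.71], [-2.7, 2.7]. Speed limits (rad/s): [2.57, 2.57, 3.14, 3.14, 3.14, 3.14].

INTERFACE

Orientations are given as a unit quaternion [w, x, y, z].
In Python, from rig import manip gives the robot as it stands. The module is installed in compiled form; this text tells all that it offers.
- The arm moves only by the tool drive_tool, never from a script. Its argument "steps" is a list of rows, each a list of 5 numbers: the shift along the tool's x, y, z in mm, then the turn about the tool's z in rad, then the gripper command: -1 is shut, 1 is fully open, values between are in proportion. A call has 1 to 5 rows; each row is the pose to reach, as a shift and turn from the pose measured when the call began, along the tool's axes at that moment; what a row does not reach only later rows make up. A row lasts 1/10 s, in which the tool goes at most 50 mm and 8.59 degrees, less where a joint would pass 70% of its speed; a pose out of reach is approached as far as the arm can. A call with a gripper value outside its range is refused whole. The fingers move at their own pace and stop on an object; "squeeze" is the grip in N (left out, the last holds). Time passes only in rows, so rows that repeat a pose let the fingers close. It gives the time, the measured TCP pose, the force and the opening at its end, in the units of the state.
- manip.get_state(): the state, without advancing time (a new reading comes with each control period).
- manip.get_image(name): name is "side" or "top" or "wrist"; returns the picture (400x640x3 uint8, blue, green, red); there is no depth.
- manip.get_calibration(name): a dict with "camera_matrix" (3x3 intrinsics, pixels), "rvec" (rotation vector, rad) and "tvec" (3), from world to camera coordinates, as OpenCV has them. Camera axes: x right, y down, z forward; pixel columns grow to the right and rows downward; lengths in m; the calibration is good to about 2 mm. A picture is of the moment at which its call begins: read the wrist's pose just before it. get_calibration takes no time and is no camera call; for the wrist camera it gives the pose at the moment of the call.
- manip.sign_off(): hands the job in, once; it reports no verdict.
Trained networks look in the newest picture that a camera, given by its name, has taken for a name from the list of things; names that differ only in an ending like _2 or _b are one class to them, and where a whole thing is asked for, a point or a joint stands for the part that bears it (a point fixed in the world has none). Each returns a list of dicts, best first, with "conf" (0 to 1); they miss things now and then, are a little off and sometimes report something else, mostly with a low value. They report only what shows in the picture. A call takes as long as a camera call. They do not tell look-alikes from the thing itself.
- manip.masks_of(camera, name): "pixels" (400x640 bool, what is visible of it) and "location" ([column, row] in pixels, amid what is visible of it).
The state is a dict: "clock": time; "qpos": joint angles; "qd": joint speeds; "effort": joint torques, N m; "position": TCP position; "ee_rot": TCP orientation; "contact_force": force on the tool from outside, world axes, zero at the start; "moment": the same for the moment, N m; "width": finger opening in m.
Only numpy, scipy, OpenCV 4.12 (cv2) and the standard library are available. Lean on these libraries where they do the work, as an engineer would, in place of code of your own. Each camera call takes 0.05 s, during which the arm holds its last target.

TASK

Flip the hinged stop leaf fully down, then slide the rectangular tube flush against the fence (never pressing it on the fence or bed with more than 25 N) and along it, creeping, until its end bears squarely on the leaf; keep it pressed there with about 9 N (at least 5, never over 13) for about a second. Then flip the leaf right up again without shifting the gauged tube, let go, and leave the caster wheel, the wrench and the hardware tray where they are.

Things in the scene. Friction and masses are not known exactly. Their poses are not given: they have to be found in the camera images.
- jig: Fixed plywood bed with a low aluminium fence on its far side. Origin on the table under the fence's face, half-way along; x into the fence (away from the bed), y along it towards the stop's end, z up. Bed: x -110 to +50 mm, y -240 to +240 mm, top 12 mm above the table. Fence: face at x = 0, 45 mm thick, top 32 mm above the table.
- stop_face (a point): Point on the gauge plane (square to y) that the tube's end must meet, coming from -y: on the fence's face line, 32 mm above the table; axes as the jig's. It belongs to the stop's fixed steel carriage on the fence: x = 7 to 44 mm behind the fence's face, y = -24 to +34 mm from the plane, top 68 mm above the table.
- hinge (a point): Point on the leaf's hinge axis, which is parallel to the fence, 15 mm behind the fence's face (jig +x) and 60 mm above the table. The point lies 36 mm on the +y side of the gauge plane, opposite rod_mid, 55 mm from it; axes as the jig's.
- rod_mid (a point): Middle of the round steel rod (10 mm thick, 48 mm free length) that sticks out of the leaf's side towards jig +y, parallel to the hinge axis and 55 mm from it; this point is 36 mm from the gauge plane, 26 mm from the leaf's side. With the leaf down it is 60 mm above the table and 40 mm in front of the fence's face. It can be pinched or pushed.
- blade_mid (a point): Centre of the leaf's blade: steel plate, 10 mm thick, one side in the gauge plane, the other at +10 mm in jig y. With the leaf down the blade hangs in the tube's path, 5 to 45 mm in front of the fence's face, 16 to 56 mm above the table, under a 16 mm high arm that runs from the hinge to 47 mm in front of the fence's face.
- stop_leaf (a joint): Angle of the leaf, rad: 0 = down (lower end of travel), 1.57 = rod straight above the hinge, 1.8 = upper end, leaning back over the fence. At angle a the rod is 55 mm * cos(a) from the hinge axis towards jig -x and 55 mm * sin(a) above it. The hinge is stiff (friction 0.12 N m, 2 to 3 N at the rod) and stays where it is left.
- tube_mid (a point): Centre of the loose rectangular aluminium tube: 200 mm long (its y), 30 mm wide (x), 40 mm high (z), about 0.2 kg, lying on the bed before the fence, askew and short of the stop. Slides with a few newtons; may be pushed or gripped across its width. Once gauged its centre is 15 mm in front of the fence's face and 100 mm on the -y side of the gauge plane.
- wrench: Wrench, 170 mm long, lying on the bench to the right. Leave alone.
- caster: Caster wheel, 100 mm across, 34 mm high, lying flat on the bench to the left; origin under its centre. Leave alone.
- hardware_tray: Black tray of bolts, 90 x 130 x 35 mm, on the bench behind the jig; origin under its centre. Leave alone.
Mind the look-alikes: they are no part of the job. Of the things that look like the part that bears tube_mid, the largest one is meant.

How it is judged:
By the outcome, as a careful person would: the job done as asked, in the order asked, and still so for the second after the job is handed in, with the robot touching nothing.
It also fails if it takes over 72 s, if anything falls off the work surface, if the arm or the gripper's body presses on something with over 40 N, if the wrist force passes 120 N, or if a joint passes its speed limit or range.

## Working session

There is one attempt and no reset: what is moved stays moved. The work goes in short steps, Python scripts to look and compute and a tool call to move; the robot and the scene stay as the last step left them, time stands still between calls to the robot, and variables do not carry over. Pictures are saved under pics/ and viewed, and the job is handed in when it is done.

Besides the shell and the picture viewer there is one more tool, called as a command line: name --pt "numbers of a row" for each row, then --argument value for the rest. drive_tool: Moves the arm, as the interface text tells. Its arguments: {"type":"object","properties":{"steps":{"type":"array","items":{"type":"array","items":{"type":"number"}}},"squeeze":{"type":"number"}},"required":["steps"]}

```bash
mkdir -p pics; ls; python3 - <<'E'
from rig import manip
import cv2
print(manip.get_state())
for n in ("side","top","wrist"):
    im=manip.get_image(n); cv2.imwrite(f"pics/{n}0.png",im)
    c=manip.get_calibration(n); print(n,c)
E
```

```text
pics
{'clock': 0.0, 'qpos': array([ 1.05897500e+00,  2.76583967e-01,  1.50612153e+00, -1.45049853e-05,
        1.36070983e+00, -1.20984599e-01]), 'qd': array([ 0.00024647,  0.00078034,  0.0009161 ,  0.00098139,  0.00061709,
       -0.00011096]), 'effort': array([-7.78615340e-04, -4.16770577e+01, -2.45801461e+01, -6.48999753e-05,
        1.08499537e-02,  1.78137901e-05]), 'position': array([0.21879435, 0.53117519, 0.23045063]), 'ee_rot': array([ 4.18241675e-04,  8.30950729e-01,  5.56345267e-01, -8.09728829e-04]), 'contact_force': array([-0.48596377, -1.00228988,  0.5845159 ]), 'moment': array([-0.02958676,  0.01477386,  0.0670921 ]), 'width': 0.08534351803226727}
side {'camera_matrix': array([[497.35931489,   0.        , 314.42354058],
       [  0.        , 497.35931489, 208.87715565],
       [  0.        ,   0.        ,   1.        ]]), 'rvec': array([ 2.04425027, -0.69697546,  0.41756612]), 'tvec': array([-0.41539062,  0.23752634,  1.07355724])}
top {'camera_matrix': array([[393.20207576,   0.        , 326.59195289],
       [  0.        , 393.20207576, 207.27917159],
       [  0.        ,   0.        ,   1.        ]]), 'rvec': array([ 2.12558243, -2.11631043,  0.18746675]), 'tvec': array([-0.00768026,  0.55208017,  1.0636136 ])}
wrist {'camera_matrix': array([[324.93709051,   0.        , 319.47021462],
       [  0.        , 324.93709051, 202.13487241],
       [  0.        ,   0.        ,   1.        ]]), 'rvec': array([-2.40336449, -1.60988362, -0.23228708]), 'tvec': array([-0.57405049, -0.03856883,  0.37958388])}
```

View pics/side0.png

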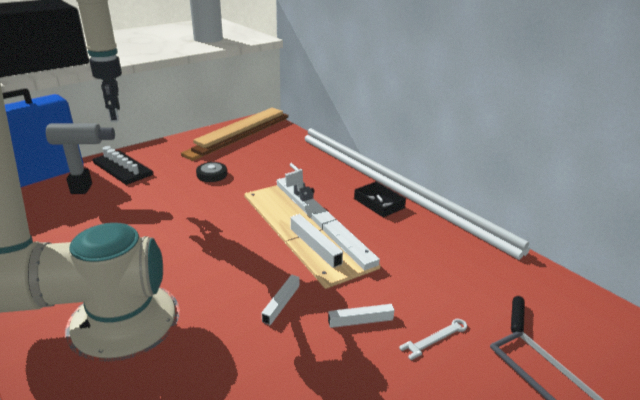

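View pics/top0.png

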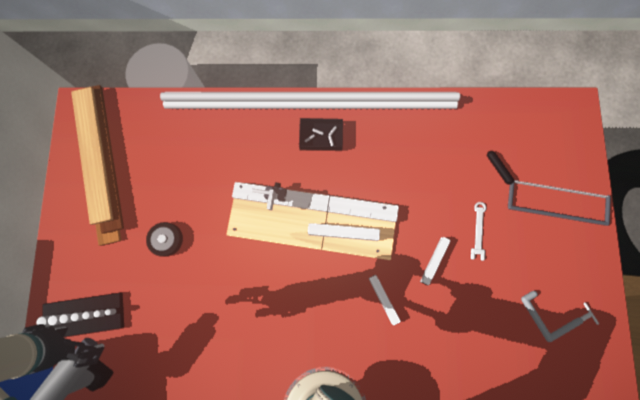

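View pics/wrist0.png

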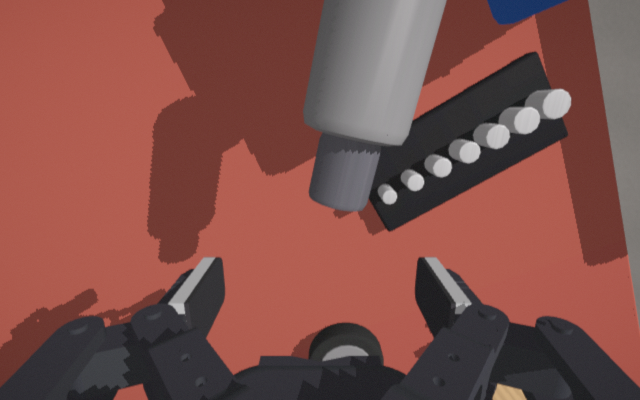

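The target tube is the one on the jig bed, at top pixel (345,231). The other two, at (385,300) and (436,260), are shorter and lie on the bench, so they are look-alikes. Next I'll run the networks and enlarge this area.

```bash
cat > h.py <<'E'
import numpy as np, cv2
from rig import manip
def cal(n):
    c=manip.get_calibration(n); return c["camera_matrix"],cv2.Rodrigues(c["rvec"])[0],c["tvec"].reshape(3)
def back(n,uv,z,C=None):
    K,R,t=C or cal(n); uv=np.atleast_2d(np.asarray(uv,float))
    d=(R.T@np.linalg.inv(K)@np.c_[uv,np.ones(len(uv))].T).T; o=-R.T@t
    return o+d*((z-o[2])/d[:,2])[:,None]
def proj(n,P,C=None):
    K,R,t=C or cal(n); P=np.atleast_2d(P); q=(K@(R@P.T+t[:,None])).T; return q[:,:2]/q[:,2:]
E
python3 - <<'E'
from h import *
import numpy as np
for cam in("top","side"):
  im=manip.get_image(cam)
  for n in("jig","tube_mid","stop_leaf","caster","wrench","hardware_tray"):
    for m in manip.masks_of(cam,n):
        p=m["pixels"]; r=cv2.minAreaRect(np.argwhere(p)[:,::-1].astype(np.float32)) if p.sum()>5 else None
        print(cam,n,round(m["conf"],2),np.round(m["location"],1),p.sum(),None if r is None else np.round(cv2.boxPoints(r),1).tolist())
  if cam=="top": cv2.imwrite("pics/topc.png",cv2.resize(im[170:270,215:415],None,fx=4,fy=4,interpolation=cv2.INTER_CUBIC))
  else: cv2.imwrite("pics/sidec.png",cv2.resize(im[150:300,230:400],None,fx=4,fy=4,interpolation=cv2.INTER_CUBIC))
E
```

```text
top jig 0.68 [309.4 220. ] 7776 [[225.6999969482422, 237.60000610351562], [233.39999389648438, 181.89999389648438], [399.0, 204.8000030517578], [391.29998779296875, 260.5]]
top tube_mid 0.95 [343.6 232.4] 843 [[307.29998779296875, 236.0], [308.29998779296875, 223.10000610351562], [378.5, 228.89999389648438], [377.3999938964844, 241.8000030517578]]
top tube_mid 0.72 [434.8 258.1] 445 [[419.70001220703125, 281.0], [440.8999938964844, 236.10000610351562], [449.70001220703125, 240.1999969482422], [428.6000061035156, 285.20001220703125]]
top tube_mid 0.57 [384.2 299.6] 396 [[368.29998779296875, 278.3999938964844], [375.20001220703125, 274.79998779296875], [399.1000061035156, 320.8999938964844], [392.20001220703125, 324.5]]
top stop_leaf 0.49 [271.1 195.2] 215 [[252.89999389648438, 189.8000030517578], [265.70001220703125, 180.39999389648438], [282.1000061035156, 202.60000610351562], [269.20001220703125, 212.0]]
top caster 0.83 [166.3 238.2] 945 [[140.1999969482422, 235.1999969482422], [169.89999389648438, 215.39999389648438], [187.8000030517578, 242.1999969482422], [158.0, 262.0]]
top wren
[... 1137 characters left out ...]
71.70001220703125], [302.79998779296875, 280.29998779296875], [269.20001220703125, 325.1000061035156]]
side stop_leaf 0.55 [293.2 176.5] 296 [[285.0, 164.0], [302.0, 164.0], [302.0, 189.0], [285.0, 189.0]]
side caster 0.91 [212.8 170.9] 538 [[196.0, 161.0], [226.0, 161.0], [226.0, 181.0], [196.0, 181.0]]
side wrench 0.58 [432.7 337.5] 736 [[398.79998779296875, 345.6000061035156], [461.6000061035156, 314.20001220703125], [469.3999938964844, 329.79998779296875], [406.6000061035156, 361.20001220703125]]
side hardware_tray 0.62 [380.  199.3] 1205 [[350.5, 197.3000030517578], [365.79998779296875, 172.60000610351562], [408.3999938964844, 198.89999389648438], [393.1000061035156, 223.6999969482422]]
```

View pics/topc.png

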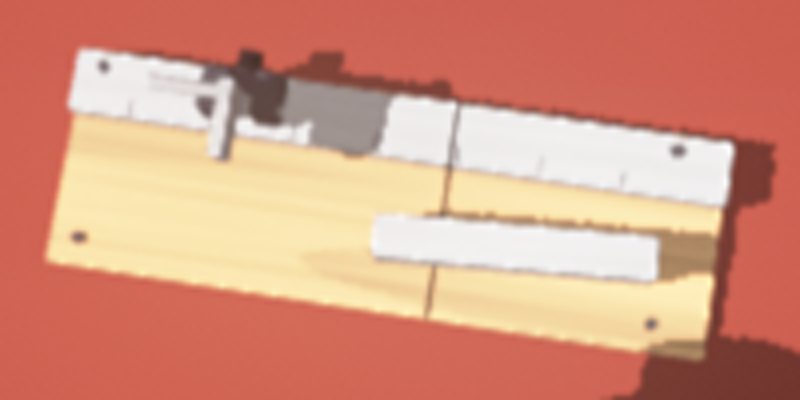

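View pics/sidec.png

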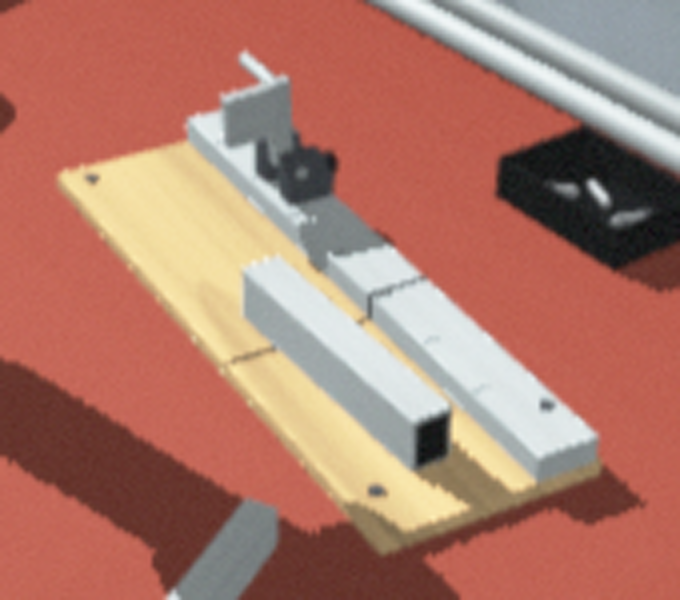

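```bash
cat > fit.py <<'E'
from h import *
from scipy.optimize import least_squares
T=lambda a:(np.array(a,float)/4+[215,170]-0.375); S=lambda a:(np.array(a,float)/4+[230,150]-0.375)
jig=[("top",(45,240,32),T((80,48))),("top",(45,-240,32),T((736,143))),("top",(0,240,32),T((69,111))),("top",(0,-240,32),T((722,207))),
("top",(-110,240,12),T((46,262))),("top",(-110,-240,12),T((705,358))),
("side",(-110,240,12),S((60,178))),("side",(45,-240,32),S((598,437))),("side",(0,-240,32),S((538,472))),("side",(0,240,32),S((188,120)))]
tube=[("top",(15,100,40),T((374,214))),("top",(-15,100,40),T((371,258))),("top",(15,-100,40),T((660,236))),("top",(-15,-100,40),T((657,281))),
("side",(-15,100,40),S((243,271))),("side",(15,100,40),S((281,254))),("side",(15,-100,40),S((450,405))),("side",(-15,-100,40),S((414,424)))]
C={n:cal(n) for n in("top","side")}
def W(p,P,z0=0):
    P=np.asarray(P,float)/1000; c,s=np.cos(p[2]),np.sin(p[2]); return np.array([p[0]+c*P[0]-s*P[1],p[1]+s*P[0]+c*P[1],P[2]+z0])
def fit(obs,z0,p0):
    f=lambda p:np.concatenate([proj(n,W(p,P,z0),C[n])[0]-uv for n,P,uv in obs])
    r=least_squares(f,p0,loss="soft_l1"); print(np.round(r.x,4),"res px",np.round(r.fun,1)); return r.x
if __name__=="__main__":
    j=fit(jig,0,[0.5,0,0]); t=fit(tube,0.012,[0.45,-.1,0])
    fit([o for o in jig if o[0]=="top"],0,j);fit([o for o in jig if o[0]=="side"],0,j)
    d=t[:2]-j[:2];c,s=np.cos(j[2]),np.sin(j[2]);print("tube in jig",c*d[0]+s*d[1],-s*d[0]+c*d[1],t[2]-j[2])
    # rod/gauge guess
    for n,uv in(("top",T((222,100))),):print(back(n,uv,0.1))
    for y in range(0,200,20): print(y,[np.round((proj(n,W(j,(7,y,68)),C[n])[0]-o)*4) for n,o in(("top",[215,170]),("side",[230,150]))])
E
python3 fit.py
```

```text
[ 0.5523  0.032  -0.1443] res px [ 0.5 -0.1 -0.2 -0.1  0.3 -1.   1.4 -0.8  0.4 -0.6  0.   0.1 -1.9 -0.1
 -0.4  0.9 -0.5 -2.4 -1.5  0.5]
[ 0.486  -0.0532 -0.0818] res px [ 0.4 -0.9  0.2 -1.4 -0.  -0.4  0.1 -1.  -1.4 -0.1 -1.5  1.   0.1  1.1
 -1.   0.3]
[ 0.5511  0.033  -0.1424] res px [ 0.   0.5 -0.6  0.2 -0.1 -0.4  1.1 -0.6  0.1 -0.  -0.2  0.4]
[ 0.5543  0.0295 -0.1548] res px [-0.3 -0.3  0.2  1.5 -0.1 -1.9  0.2  0.4]
tube in jig -0.05340557480788914 -0.0938347434357071 0.06253615564127828
[[0.5775277  0.14851518 0.1       ]]
0 [array([394., 134.]), array([345., 222.])]
20 [array([366., 130.]), array([331., 209.])]
40 [array([338., 126.]), array([316., 196.])]
60 [array([310., 122.]), array([302., 183.])]
80 [array([282., 118.]), array([288., 170.])]
100 [array([254., 114.]), array([275., 158.])]
120 [array([226., 110.]), array([262., 145.])]
140 [array([198., 106.]), array([249., 134.])]
160 [array([170., 102.]), array([236., 122.])]
180 [array([142.,  97.]), array([224., 110.])]
```

```bash
cat >> h.py <<'E'
from scipy.spatial.transform import Rotation as Ro
def rot(s): q=s["ee_rot"]; return Ro.from_quat([q[1],q[2],q[3],q[0]]).as_matrix()
def st():
    s=manip.get_state(); R=rot(s)
    print("t",round(s["clock"],2),"pos",np.round(s["position"]*1000,1),"yawx",round(float(np.arctan2(R[1,0],R[0,0])),4),"F",np.round(s["contact_force"],1),"w",round(s["width"]*1000,1))
    return s,R
def to(target,R,p): return np.round(R.T@(np.asarray(target)-p)*1000,1)
E
python3 - <<'E'
from h import *
s,R=st(); K,Rc,t=cal("wrist"); o=-Rc.T@t
print("cam in tool",R.T@(o-s["position"]),"axes in tool\n",np.round(R.T@Rc.T,3)); print("toolaxes",np.round(R,3))
j=[0.5515,0.0325,-0.143]; from fit import W
for P in((15,151,115),(-40,151,60)): w=W(j,P); print(P,w,to(w,R,s["position"]))
E
```

```text
t 0.85 pos [219.  531.7 231.4] yawx 1.18 F [-0.4  0.1  0.4] w 85.6
cam in tool [-0.00042628 -0.07095816 -0.14371596] axes in tool
 [[ 1.     0.     0.   ]
 [-0.     0.959  0.284]
 [-0.    -0.284  0.959]]
toolaxes [[ 0.381  0.925  0.   ]
 [ 0.925 -0.381  0.   ]
 [ 0.    -0.    -1.   ]]
(15, 151, 115) [0.58786638 0.17982103 0.115     ] [-184.9  475.   116.3]
(-40, 151, 60) [0.53342777 0.18765925 0.06      ] [-198.4  421.7  171.3]
```

drive_tool --pt "-17 45 -10 0.14 1" --pt "-35 90 -20 0.28 1" --pt "-52 136 -30 0.42 1" --pt "-70 182 -40 0.56 1" --pt "-87 228 -50 0.66 1"

```text
clock: 1.35
position: [0.3974, 0.3633, 0.2819]
ee_rot: [-0.0, 0.967, 0.255, 0.0]
contact_force: [0.6, 1.3, -0.7]
width: 0.0856
```

```bash
python3 - <<'E'
from h import *
s,R=st(); print(to((0.575,0.195,0.28),R,s["position"]))
E
```

```text
t 1.35 pos [397.4 363.3 281.9] yawx 0.5156 F [ 0.6  1.3 -0.7] w 85.6
[ 71.5 234.    1.9]
```

drive_tool --pt "14 46 0 0.13 1" --pt "28 93 0 0.26 1" --pt "43 140 0 0.39 1" --pt "57 187 0 0.53 1" --pt "71 234 0 0.66 1"

```text
clock: 1.85
position: [0.5758, 0.1931, 0.282]
ee_rot: [-0.0, 0.997, -0.075, 0.0]
contact_force: [0.6, 1.2, 0.6]
width: 0.0855
```

drive_tool --pt "0 0 0 0 0.3" --pt "0 0 0 0 0.0"

```text
clock: 2.05
position: [0.5764, 0.192, 0.2814]
ee_rot: [-0.001, 0.997, -0.076, -0.0]
contact_force: [0.9, -0.6, 0.3]
width: 0.0591
```

```bash
python3 - <<'E'
from h import *
s,R=st(); im=manip.get_image("wrist"); cv2.imwrite("pics/w1.png",im); np.save("w1.npy",np.array(cal("wrist"),dtype=object),allow_pickle=True)
for m in manip.masks_of("wrist","stop_leaf"): print(m["conf"],m["location"],m["pixels"].sum())
E
```

```text
t 2.05 pos [576.4 192.  281.4] yawx -0.1521 F [ 0.9 -0.6  0.3] w 59.1Traceback (most recent call last):
  File "<stdin>", line 2, in <module>
ValueError: could not broadcast input array from shape (3,3) into shape (3,)
```

View pics/w1.png

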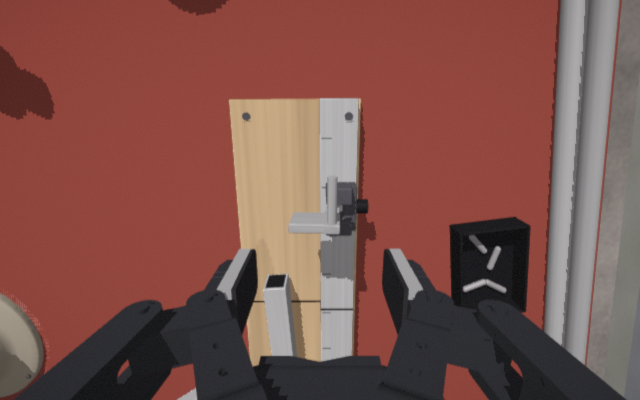

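```bash
python3 - <<'E'
from h import *
from fit import W
im=manip.get_image("wrist"); C=cal("wrist")
j=[0.5515,0.0325,-0.143]
for P in((0,240,32),(45,240,32),(-110,240,12),(0,0,32)): print(P,np.round(proj("wrist",W(j,P),C)[0],1))
for g in (100,110,120):
  print(g,[np.round(proj("wrist",W(j,P),C)[0],1).tolist() for P in((15,g+10,115),(15,g+60,115),(15-44,g,104),(7,g-24,68),(7,g+34,68))])
cv2.imwrite("pics/w1c.png",cv2.resize(im[85:345,220:380],None,fx=2.3*2,fy=2.3,interpolation=cv2.INTER_CUBIC)) if 0 else cv2.imwrite("pics/w1c.png",cv2.resize(im[90:240,220:390],None,fx=4,fy=4,interpolation=cv2.INTER_CUBIC))
E
```

```text
(0, 240, 32) [317.9 101.3]
(45, 240, 32) [356.7 101. ]
(-110, 240, 12) [227.6 102.1]
(0, 0, 32) [319.1 285.2]
100 [[333.0, 232.7], [333.3, 185.2], [291.3, 237.8], [324.6, 244.6], [324.5, 197.8]]
110 [[333.0, 223.5], [333.3, 175.2], [291.0, 229.0], [324.5, 236.8], [324.5, 189.3]]
120 [[333.1, 214.2], [333.4, 165.0], [290.7, 220.1], [324.5, 228.9], [324.5, 180.7]]
```

View pics/w1c.png

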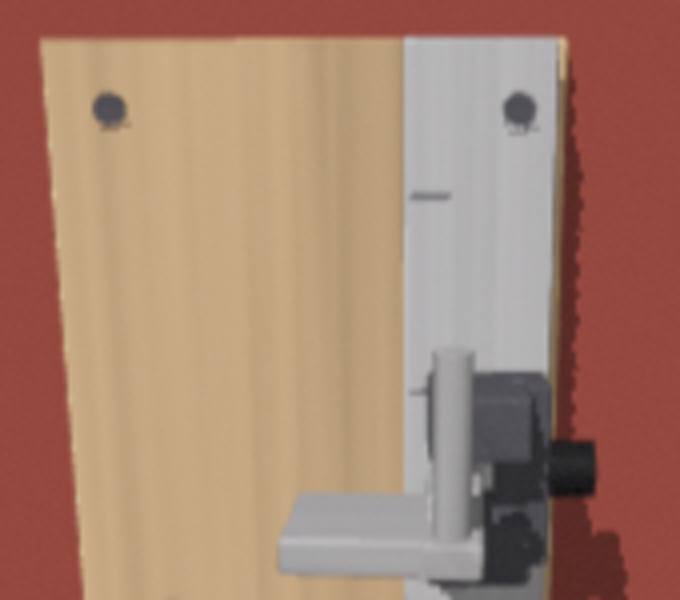

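```bash
python3 - <<'E'
from h import *
from fit import W
s,R=st(); j=[0.5535,0.0335,-0.143]
for P in((13,145,150),(13,145,96),(13,145,115)): print(W(j,P),to(W(j,P),R,s["position"]))
print(proj("wrist",W(j,(13,145,115))),proj("wrist",W(j,(13,169,115))))
E
```

```text
t 2.15 pos [575.  193.7 281.9] yawx -0.1491 F [-0.1 -0.5 -0.1] w 44.2
[0.58703171 0.1751673  0.15      ] [ 14.7  16.7 131.9]
[0.58703171 0.1751673  0.096     ] [ 14.7  16.8 185.9]
[0.58703171 0.1751673  0.115     ] [ 14.7  16.8 166.9]
[[333.00354191 198.65036129]] [[333.14948302 174.9178322 ]]
```

drive_tool --pt "5 6 40 -0.006 0" --pt "10 12 80 -0.006 0" --pt "15 19 120 -0.006 0" --pt "15 19 145 -0.006 0" --pt "15 19 145 -0.006 0"

```text
clock: 2.65
position: [0.583, 0.1737, 0.1333]
ee_rot: [0.0, 0.998, -0.07, -0.004]
contact_force: [-0.8, 0.1, 0.4]
width: 0.0427
```

```bash
python3 - <<'E'
from h import *
s,R=st(); im=manip.get_image("wrist"); cv2.imwrite("pics/w2.png",im)
im=manip.get_image("side"); cv2.imwrite("pics/s2.png",cv2.resize(im[100:250,220:400],None,fx=4,fy=4))
E
```

```text
t 2.65 pos [583.  173.7 133.3] yawx -0.1408 F [-0.8  0.1  0.4] w 42.7
```

View pics/w2.png

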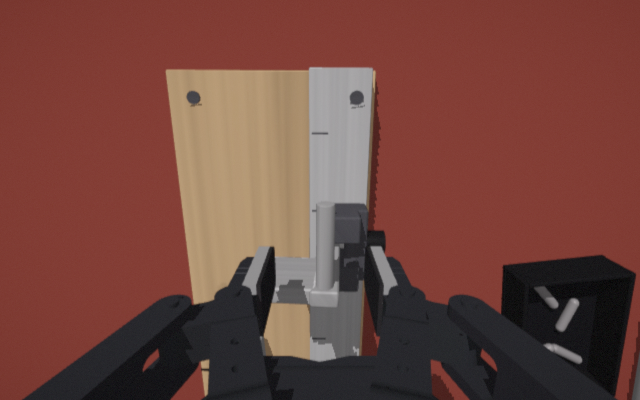

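View pics/s2.png

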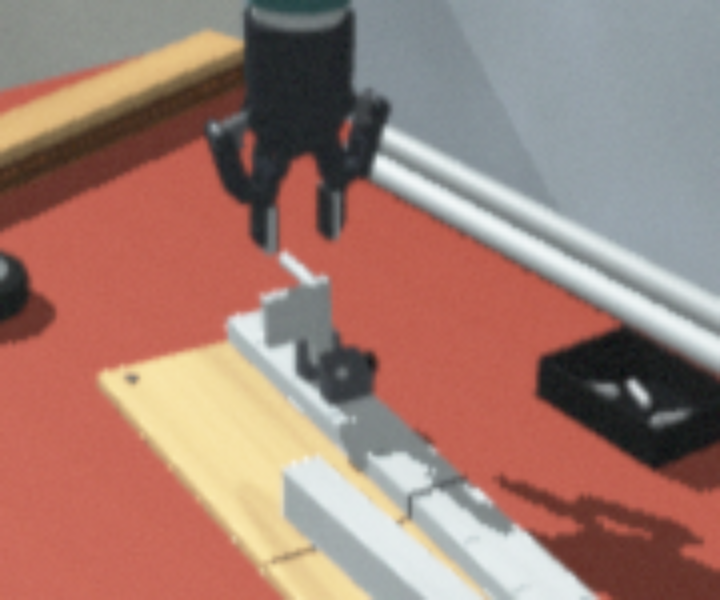

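```bash
python3 - <<'E'
from h import *
s,R=st(); p=s["position"]
for dy in(-15,-10,0,10): print(dy,proj("wrist",p+R@np.array([0,dy/1000,p[2]-0.115])))
print(back("wrist",[[325.5,205],[325.5,245],[325.5,285]],0.115))
E
```

```text
t 2.75 pos [586.6 174.2 137.7] yawx -0.1411 F [0.3 0.6 0.2] w 42.5
-15 [[317.0834193  215.20128051]]
-10 [[317.09994111 223.89254519]]
0 [[317.13220172 240.86317748]]
10 [[317.16345892 257.30596597]]
[[0.59400206 0.19414055 0.115     ]
 [0.59086066 0.17111372 0.115     ]
 [0.58747301 0.1462819  0.115     ]]
```

drive_tool --pt "2 2 14 0 0" --pt "4 4 28 0 0" --pt "4 4 42 0 0" --pt "4 4 42 0 0" --pt "4 4 42 0 0"

```text
clock: 3.25
position: [0.59, 0.1697, 0.0956]
ee_rot: [-0.001, 0.998, -0.071, -0.0]
contact_force: [-0.1, 0.3, 0.5]
width: 0.0425
```

drive_tool --squeeze 25 --pt "0 0 0 0 -1" --pt "0 0 0 0 -1" --pt "0 0 0 0 -1" --pt "0 0 0 0 -1" --pt "0 0 0 0 -1"

```text
clock: 3.75
position: [0.5898, 0.1698, 0.0962]
ee_rot: [-0.001, 0.998, -0.071, -0.0]
contact_force: [-2.5, 1.3, 4.4]
width: 0.0085
```

```bash
python3 - <<'E'
from h import *
s,R=st(); im=manip.get_image("wrist"); cv2.imwrite("pics/w3.png",im); st()
E
```

```text
t 3.75 pos [589.8 169.8  96.2] yawx -0.1412 F [-2.5  1.3  4.4] w 8.5
t 3.8 pos [589.9 169.8  96.2] yawx -0.1411 F [-3.8  0.4  6. ] w 9.4
```

View pics/w3.png

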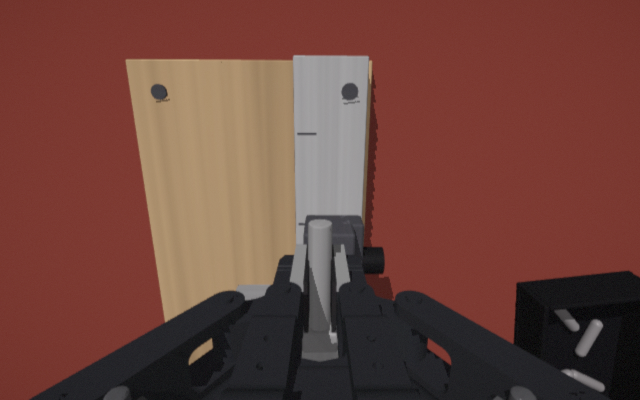

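drive_tool --pt "-4 0 0 0 -1" --pt "-8 0 0.6 0 -1" --pt "-11.8 0 1.3 0 -1" --pt "-15.7 0 2.3 0 -1" --pt "-19.4 0 3.5 0 -1"

```text
clock: 4.3
position: [0.5714, 0.1726, 0.0932]
ee_rot: [-0.001, 0.998, -0.071, 0.001]
contact_force: [4.4, -1.3, 3.8]
width: 0.0094
```

drive_tool --pt "-3.7 0 1.5 0 -1" --pt "-7.2 0 3.3 0 -1" --pt "-10.6 0 5.3 0 -1" --pt "-13.8 0 7.6 0 -1" --pt "-16.9 0 10.1 0 -1"

```text
clock: 4.8
position: [0.5544, 0.1751, 0.0827]
ee_rot: [-0.001, 0.998, -0.071, 0.001]
contact_force: [4.0, -0.8, 2.4]
width: 0.0086
```

drive_tool --pt "-3.2 0 3 0 -1" --pt "-6.1 0 6.3 0 -1" --pt "-8.8 0 9.8 0 -1" --pt "-11.2 0 13.5 0 -1" --pt "-13.2 0 17.4 0 -1"

```text
clock: 5.3
position: [0.541, 0.1771, 0.065]
ee_rot: [-0.001, 0.998, -0.071, 0.001]
contact_force: [3.8, -0.1, 3.2]
width: 0.0093
```

drive_tool --pt "-1.5 0 3.5 0 -1" --pt "-2.8 0 7.2 0 -1" --pt "-3.8 0 10.9 0 -1" --pt "-4.6 0 14.7 0 -1" --pt "-5.2 0 18.4 0 -1"

```text
clock: 5.8
position: [0.5348, 0.178, 0.0461]
ee_rot: [-0.001, 0.998, -0.071, -0.0]
contact_force: [0.8, -0.0, 3.6]
width: 0.0089
```

drive_tool --pt "-0.2 0 2.5 0 -1" --pt "-0.3 0 5 0 -1" --pt "-0.3 0 7 0 -1"

```text
clock: 6.1
position: [0.534, 0.1781, 0.0387]
ee_rot: [-0.001, 0.997, -0.071, -0.001]
contact_force: [-0.1, 0.4, 3.9]
width: 0.0089
```

drive_tool --pt "0 0 2 0 -1" --pt "0 0 3.5 0 -1" --pt "0 0 5 0 -1"

```text
clock: 6.4
position: [0.5339, 0.1782, 0.0348]
ee_rot: [-0.001, 0.997, -0.071, -0.001]
contact_force: [-1.9, -1.1, 21.8]
width: 0.009
```

```bash
python3 - <<'E'
from h import *
s,R=st(); im=manip.get_image("wrist"); cv2.imwrite("pics/w4.png",im); st()
im=manip.get_image("side"); cv2.imwrite("pics/s4.png",cv2.resize(im[100:250,220:400],None,fx=4,fy=4))
E
```

```text
t 6.4 pos [533.9 178.2  34.8] yawx -0.1416 F [-1.9 -1.1 21.8] w 9.0
t 6.45 pos [533.9 178.2  34.9] yawx -0.1415 F [-0.8 -0.  12.8] w 9.2
```

View pics/s4.png

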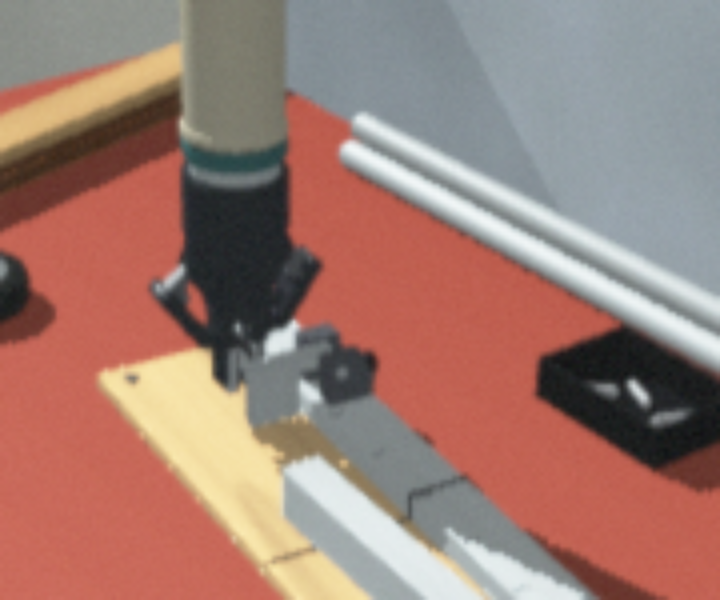

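drive_tool --pt "0 0 -1 0 0" --pt "0 0 -1 0 0" --pt "0 0 -1 0 0" --pt "0 0 -1 0 0" --pt "0 0 -1 0 0"

```text
clock: 7.0
position: [0.5335, 0.1781, 0.0355]
ee_rot: [-0.001, 0.997, -0.071, -0.001]
contact_force: [-0.4, -1.1, 0.6]
width: 0.0426
```

drive_tool --pt "0 0 -30 0 0" --pt "0 30 -70 0 0" --pt "0 60 -110 0 0" --pt "0 80 -150 0 0" --pt "0 80 -150 0 0"

```text
clock: 7.5
position: [0.5259, 0.0965, 0.191]
ee_rot: [-0.001, 0.997, -0.072, 0.005]
contact_force: [1.2, 0.9, 0.0]
width: 0.0428
```

```bash
python3 - <<'E'
from h import *
s,R=st(); im=manip.get_image("wrist"); cv2.imwrite("pics/w5.png",im); st()
C=cal("wrist")
from fit import W
j=[0.5535,0.0335,-0.143]
for P in((0,240,32),(0,-240,32),(0,109,16)): print(P,proj("wrist",W(j,P),C))
for m in manip.masks_of("wrist","tube_mid"): print(m["conf"],m["location"],np.round(cv2.boxPoints(cv2.minAreaRect(np.argwhere(m["pixels"])[:,::-1].astype(np.float32))),0).tolist())
E
```

```text
t 7.5 pos [525.9  96.5 191. ] yawx -0.1439 F [1.2 0.9 0. ] w 42.8
t 7.55 pos [524.3  97.6 188.2] yawx -0.1435 F [-0.4  0.1 -0.3] w 42.7
(0, 240, 32) [[365.10414137 -37.06437491]]
(0, -240, 32) [[349.52778798 426.75160666]]
(0, 109, 16) [[357.39591703 130.48171222]]
0.9 [298.7, 288.9] [[276.0, 231.0], [309.0, 229.0], [319.0, 360.0], [285.0, 362.0]]
0.58 [193.8, 388.9] [[173.0, 373.0], [207.0, 373.0], [207.0, 399.0], [173.0, 399.0]]
```

View pics/w5.png

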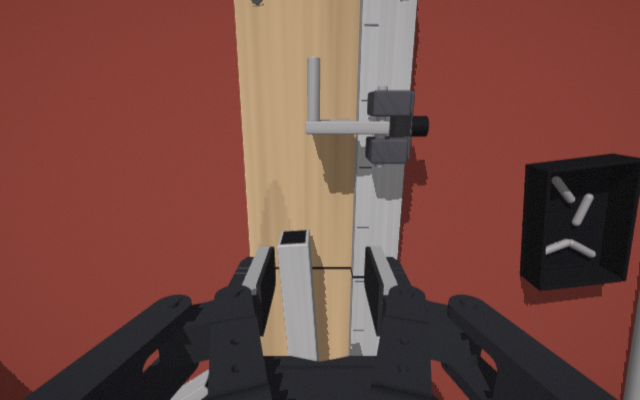

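```bash
python3 - <<'E'
from h import *
im=cv2.imread("pics/w5.png"); cv2.imwrite("pics/w5c.png",cv2.resize(im[110:370,250:420],None,fx=3,fy=2.3,interpolation=cv2.INTER_CUBIC))
j=np.array([0.5535,0.0335]);c,s=np.cos(-.143),np.sin(-.143)
def J(w): d=w[:,:2]-j; return np.round(np.c_[c*d[:,0]+s*d[:,1],-s*d[:,0]+c*d[:,1]]*1000,1)
print(J(back("wrist",[[281,245],[309,243],[291,358],[317,357]],0.052)))
print("leaf blade -y side top z68",J(back("wrist",[[320,133],[350,133]],0.068)),"fence",J(back("wrist",[[359.5,130],[351,300]],0.032)))
print("rod tip z65",J(back("wrist",[[314,58]],0.06)))
E
```

```text
[[ -74.1    7.9]
 [ -48.1   10. ]
 [ -67.8 -119.2]
 [ -40.9 -117.9]]
leaf blade -y side top z68 [[-38.  111.1]
 [-14.3 111.1]] fence [[ -2.5 111. ]
 [ -5.3 -63.4]]
rod tip z65 [[-42.6 166.9]]
```

View pics/w5c.png

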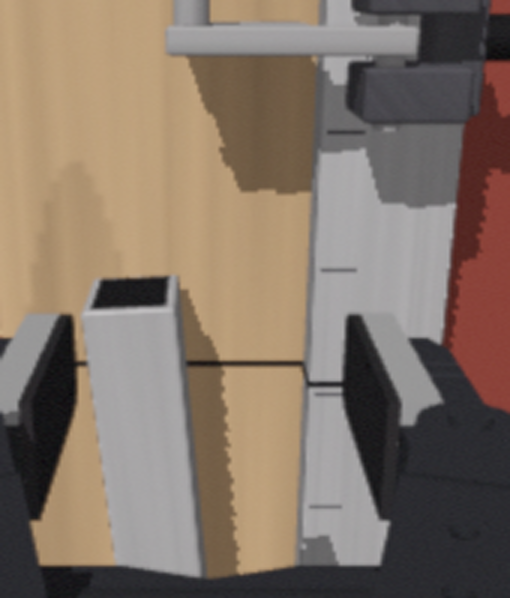

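```bash
cat >> h.py <<'E'
JO=np.array([0.5535,0.0335]); JA=-0.143
def jw(P): c,s=np.cos(JA),np.sin(JA); return np.array([JO[0]+(c*P[0]-s*P[1])/1000,JO[1]+(s*P[0]+c*P[1])/1000,P[2]/1000])
def where():
    s,R=st(); d=s["position"][:2]-JO; c,q=np.cos(JA),np.sin(JA); print("jig",np.round([(c*d[0]+q*d[1])*1000,(-q*d[0]+c*d[1])*1000,s["position"][2]*1000],1)); return s,R
E
python3 - <<'E'
from h import *
s,R=where(); print(to(jw((-97,-92,190)),R,s["position"]),to(jw((-97,-92,26)),R,s["position"]))
E
```

```text
t 7.6 pos [522.9  98.2 186.1] yawx -0.1427 F [-0.5  0.4 -0.9] w 42.6
jig [-39.5  59.7 186.1]
[-57.5 151.7  -4.3] [-57.4 152.1 159.7]
```

drive_tool --squeeze 30 --pt "-15 40 0 0 -1" --pt "-30 80 0 0 -1" --pt "-45 120 0 0 -1" --pt "-57 152 0 0 -1" --pt "-57 152 30 0 -1"

```text
clock: 8.1
position: [0.4448, -0.0467, 0.1564]
ee_rot: [-0.0, 0.997, -0.073, 0.002]
contact_force: [2.2, 0.7, 0.1]
width: 0.0001
```

```bash
python3 - <<'E'
from h import *
s,R=where(); im=manip.get_image("top"); cv2.imwrite("pics/t6.png",cv2.resize(im[170:270,215:415],None,fx=4,fy=4,interpolation=cv2.INTER_CUBIC)); s,R=where();print(to(jw((-97,-92,26)),R,s["position"]))
E
```

```text
t 8.1 pos [444.8 -46.7 156.4] yawx -0.1455 F [2.2 0.7 0.1] w 0.1
jig [-96.2 -94.8 156.4]
t 8.15 pos [441.  -44.2 150.6] yawx -0.1453 F [-2.6  1.2 -3.7] w 0.2
jig [-100.3  -92.9  150.6]
[  4.4  -0.5 124.6]
```

View pics/t6.png

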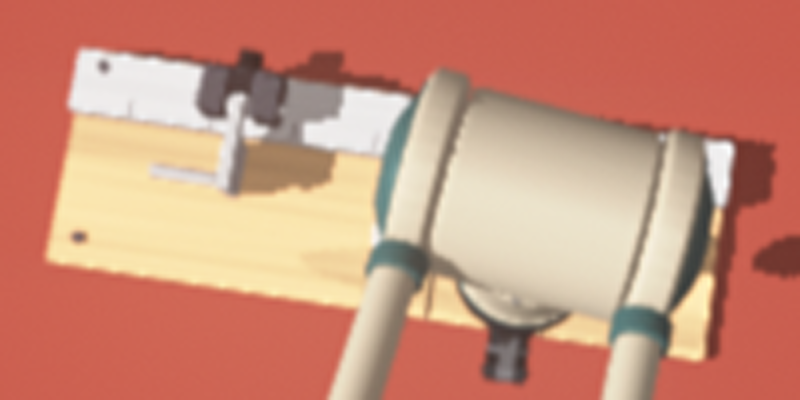

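drive_tool --pt "1 0 40 0 -1" --pt "1 0 80 0 -1" --pt "1 0 115 0 -1" --pt "1 0 123 0 -1" --pt "1 0 123 0 -1"

```text
clock: 8.65
position: [0.4395, -0.0426, 0.0261]
ee_rot: [-0.003, 0.997, -0.072, -0.007]
contact_force: [0.3, 0.6, 0.4]
width: 0.0003
```

```bash
python3 - <<'E'
from h import *
s,R=where(); im=manip.get_image("wrist"); cv2.imwrite("pics/w7.png",im); where()
im=manip.get_image("side"); cv2.imwrite("pics/s7.png",cv2.resize(im[130:290,220:400],None,fx=3.7,fy=3.7))
E
```

```text
t 8.65 pos [439.5 -42.6  26.1] yawx -0.1443 F [0.3 0.6 0.4] w 0.3
jig [-102.   -91.6   26.1]
t 8.7 pos [441.  -43.1  27.4] yawx -0.1444 F [ 0.9 -0.2  0.6] w 0.3
jig [-100.5  -91.9   27.4]
```

View pics/w7.png

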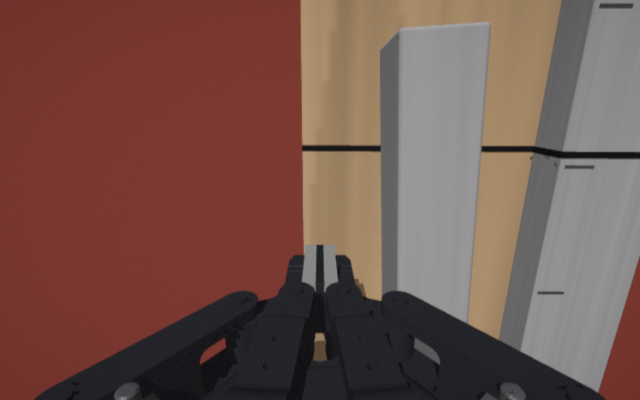

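View pics/s7.png

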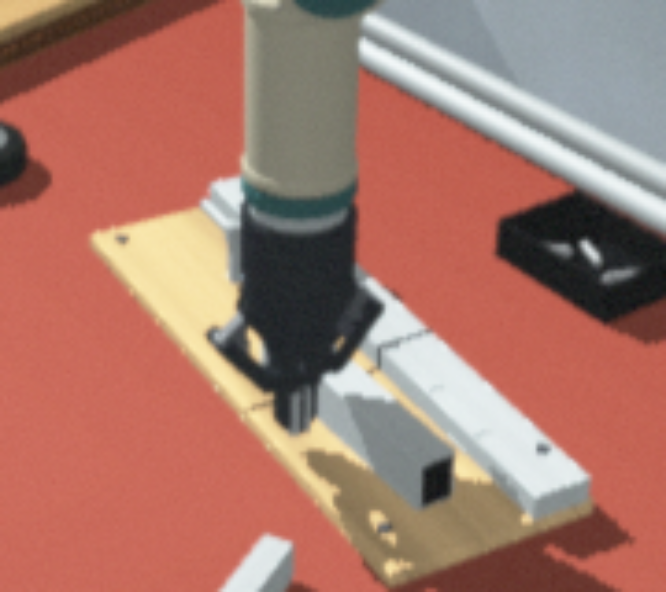

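drive_tool --pt "3 0 0 0 -1" --pt "6 0 0 0 -1" --pt "9 0 0 0 -1" --pt "12 0 0 0 -1" --pt "15 0 0 0 -1"

```text
clock: 9.25
position: [0.4571, -0.0458, 0.0284]
ee_rot: [-0.002, 0.997, -0.072, -0.004]
contact_force: [-2.9, 0.5, 1.9]
width: 0.0001
```

drive_tool --pt "3 0 0 0 -1" --pt "6 0 0 0 -1" --pt "9 0 0 0 -1" --pt "12 0 0 0 -1" --pt "15 0 0 0 -1"

```text
clock: 9.75
position: [0.472, -0.0479, 0.0283]
ee_rot: [-0.002, 0.997, -0.072, -0.004]
contact_force: [-1.6, -0.3, 0.8]
width: -0.0
```

```bash
python3 - <<'E'
from h import *
s,R=where(); im=manip.get_image("wrist"); cv2.imwrite("pics/w8.png",im); where()
E
```

```text
t 9.75 pos [472.  -47.9  28.3] yawx -0.1446 F [-1.6 -0.3  0.8] w -0.0
jig [-69.  -92.2  28.3]
t 9.8 pos [473.  -48.1  28.4] yawx -0.1447 F [-0.3  0.2  1.1] w 0.1
jig [-68.1 -92.3  28.4]
```

View pics/w8.png

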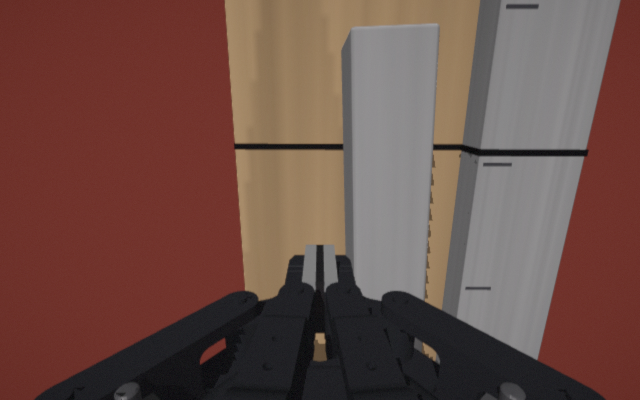

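drive_tool --pt "2 0 0 0 -1" --pt "4 0 0 0 -1" --pt "6 0 0 0 -1" --pt "8 0 0 0 -1" --pt "10 0 0 0 -1"

```text
clock: 10.3
position: [0.4829, -0.0496, 0.0283]
ee_rot: [-0.002, 0.997, -0.072, -0.003]
contact_force: [-1.3, 0.1, 0.4]
width: -0.0001
```

drive_tool --pt "1.2 0 0 0 -1" --pt "2.4 0 0 0 -1" --pt "3.6 0 0 0 -1" --pt "4.8 0 0 0 -1" --pt "6 0 0 0 -1"

```text
clock: 10.8
position: [0.489, -0.0504, 0.0283]
ee_rot: [-0.002, 0.997, -0.072, -0.003]
contact_force: [-1.6, 0.8, 1.6]
width: 0.0001
```

```bash
python3 - <<'E'
from h import *
s,R=where(); im=manip.get_image("wrist"); cv2.imwrite("pics/w9.png",im); where()
E
```

```text
t 10.8 pos [489.  -50.4  28.3] yawx -0.1447 F [-1.6  0.8  1.6] w 0.1
jig [-51.9 -92.3  28.3]
t 10.85 pos [489.3 -50.5  28.3] yawx -0.1448 F [-1.7  0.2  1.8] w -0.2
jig [-51.6 -92.3  28.3]
```

View pics/w9.png

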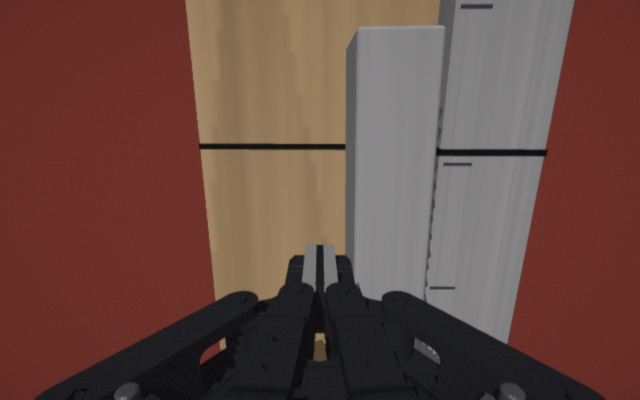

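drive_tool --pt "1 0 0 0 -1" --pt "2 0 0 0 -1" --pt "3 0 0 0 -1" --pt "4 0 0 0 -1" --pt "5 0 0 0 -1"

```text
clock: 11.35
position: [0.4942, -0.0512, 0.0282]
ee_rot: [-0.002, 0.997, -0.072, -0.003]
contact_force: [-1.2, 1.1, 0.9]
width: 0.0003
```

drive_tool --pt "0.5 0 0 0 -1" --pt "1 0 0 0 -1" --pt "1.5 0 0 0 -1"

```text
clock: 11.65
position: [0.4957, -0.0513, 0.0282]
ee_rot: [-0.002, 0.997, -0.072, -0.003]
contact_force: [-1.5, 0.0, 0.8]
width: 0.0001
```

drive_tool --pt "0.6 0 0 0 -1" --pt "1.2 0 0 0 -1" --pt "1.8 0 0 0 -1"

```text
clock: 11.95
position: [0.4964, -0.0513, 0.0281]
ee_rot: [-0.002, 0.997, -0.072, -0.004]
contact_force: [-4.4, 0.9, 3.6]
width: -0.0002
```

drive_tool --pt "0.5 0 0 0 -1" --pt "1 0 0 0 -1" --pt "1.5 0 0 0 -1"

```text
clock: 12.25
position: [0.4963, -0.0513, 0.028]
ee_rot: [-0.002, 0.997, -0.072, -0.006]
contact_force: [-5.8, 0.8, 4.8]
width: -0.0002
```

```bash
python3 - <<'E'
from h import *
s,R=where(); im=manip.get_image("wrist"); cv2.imwrite("pics/w10.png",im); where()
E
```

```text
t 12.25 pos [496.3 -51.3  28. ] yawx -0.1445 F [-5.8  0.8  4.8] w -0.2
jig [-44.5 -92.1  28. ]
t 12.3 pos [496.3 -51.3  28. ] yawx -0.1445 F [-6.2  0.3  4.7] w -0.0
jig [-44.5 -92.1  28. ]
```

View pics/w10.png

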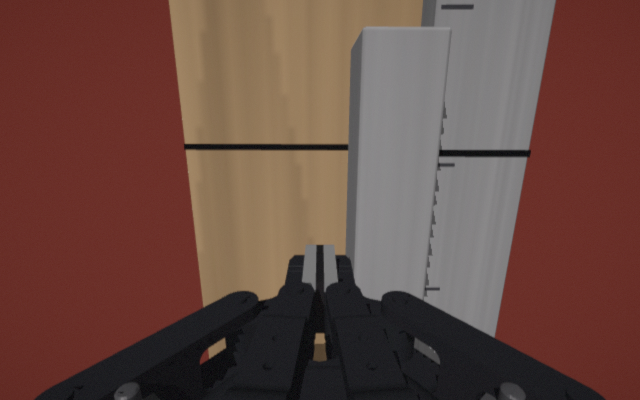

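drive_tool --pt "-4 0 0 0 -1" --pt "-15 0 0 0 -1" --pt "-20 10 -20 0 -1" --pt "-20 50 -50 0 -1" --pt "-10 90 -60 0 -1"

```text
clock: 12.8
position: [0.4745, -0.1399, 0.0901]
ee_rot: [-0.002, 0.997, -0.071, -0.004]
contact_force: [0.9, -0.4, 1.0]
width: 0.0002
```

```bash
python3 - <<'E'
from h import *
s,R=where(); print(to(jw((-17,-222,80)),R,s["position"]),to(jw((-17,-222,37)),R,s["position"]))
E
```

```text
t 12.8 pos [ 474.5 -139.9   90.1] yawx -0.1422 F [ 0.9 -0.4  1. ] w 0.2
jig [ -53.4 -182.8   90.1]
[36.5 39.2  9.7] [36.8 39.3 52.7]
```

drive_tool --pt "18 20 0 0 -1" --pt "36 39 0 0 -1" --pt "36 39 0 0 -1" --pt "36 39 0 0 -1"

```text
clock: 13.2
position: [0.5044, -0.1838, 0.0895]
ee_rot: [-0.002, 0.997, -0.072, -0.004]
contact_force: [-0.0, 0.2, -0.2]
width: -0.0001
```

```bash
python3 - <<'E'
from h import *
s,R=where(); im=manip.get_image("wrist"); cv2.imwrite("pics/w11.png",im); s,R=where()
im=manip.get_image("side"); cv2.imwrite("pics/s11.png",cv2.resize(im[130:290,220:400],None,fx=3.7,fy=3.7))
print(to(jw((-17,-222,37)),R,s["position"]))
print([proj("wrist",jw(P)).tolist() for P in((-30,-194,52),(0,-194,52),(0,-194,32),(0,-240,32))])
E
```

```text
t 13.2 pos [ 504.4 -183.8   89.5] yawx -0.1433 F [-0.   0.2 -0.2] w -0.1
jig [ -17.6 -222.1   89.5]
t 13.25 pos [ 503.8 -183.    89.4] yawx -0.1425 F [ 0.2 -0.8 -0.2] w 0.1
jig [ -18.3 -221.4   89.4]
[ 1.7  0.8 52.3]
[[[297.8869594542869, 187.12062475909107]], [[350.1820984030901, 187.29906306759986]], [[347.6009083831657, 179.80560827954642]], [[345.84866682534795, 246.81045311084674]]]
```

View pics/w11.png

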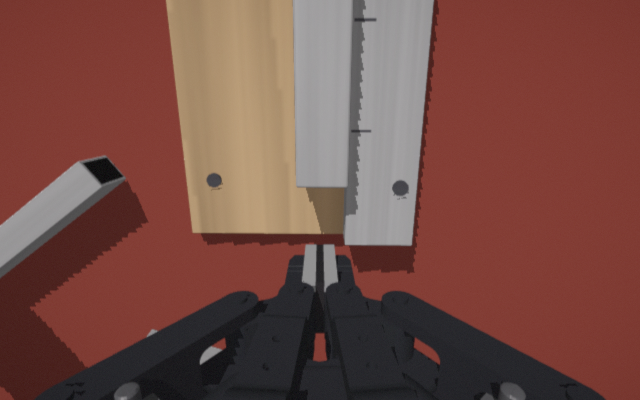

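View pics/s11.png

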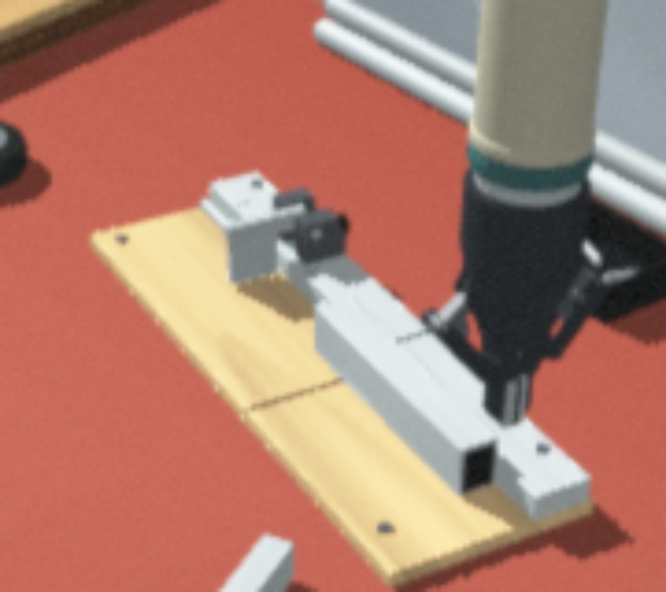

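drive_tool --pt "3 0 20 0 -1" --pt "3 0 40 0 -1" --pt "3 0 52 0 -1" --pt "3 0 52 0 -1"

```text
clock: 13.7
position: [0.5045, -0.1813, 0.0358]
ee_rot: [-0.003, 0.997, -0.071, -0.006]
contact_force: [-0.7, 0.1, -0.0]
width: 0.0
```

drive_tool --pt "0 -2 0 0 -1" --pt "0 -4 0 0 -1" --pt "0 -6 0 0 -1" --pt "0 -8 0 0 -1" --pt "0 -10 0 0 -1"

```text
clock: 14.2
position: [0.5061, -0.1714, 0.0363]
ee_rot: [-0.003, 0.997, -0.07, -0.006]
contact_force: [-0.2, -0.0, 0.3]
width: -0.0
```

```bash
python3 - <<'E'
from h import *
s,R=where()
E
```

```text
t 14.2 pos [ 506.1 -171.4   36.3] yawx -0.1411 F [-0.2 -0.   0.3] w -0.0
jig [ -17.7 -209.5   36.3]
```

drive_tool --pt "1 -2 0 0 -1" --pt "2 -4 0 0 -1" --pt "2 -6 0 0 -1" --pt "2 -8 0 0 -1" --pt "2 -10 0 0 -1"

```text
clock: 14.7
position: [0.5098, -0.162, 0.0364]
ee_rot: [-0.003, 0.997, -0.07, -0.005]
contact_force: [0.5, -1.7, 0.7]
width: -0.0004
```

drive_tool --pt "0 -2 0 0 -1" --pt "0 -4 0 0 -1" --pt "0 -6 0 0 -1" --pt "0 -8 0 0 -1" --pt "0 -10 0 0 -1"

```text
clock: 15.2
position: [0.5112, -0.1519, 0.0364]
ee_rot: [-0.003, 0.997, -0.07, -0.006]
contact_force: [-0.4, -0.7, 0.3]
width: -0.0001
```

```bash
python3 - <<'E'
from h import *
s,R=where(); im=manip.get_image("wrist"); cv2.imwrite("pics/w12.png",im); where()
E
```

```text
t 15.2 pos [ 511.2 -151.9   36.4] yawx -0.141 F [-0.4 -0.7  0.3] w -0.1
jig [ -15.5 -189.5   36.4]
t 15.25 pos [ 511.1 -151.6   36.4] yawx -0.141 F [ 0.8 -1.1  0.8] w 0.2
jig [ -15.6 -189.2   36.4]
```

View pics/w12.png

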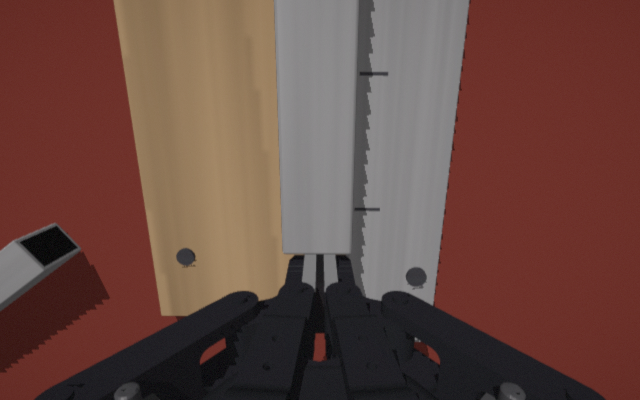

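drive_tool --pt "0.1 -2 0 0 -1" --pt "0.1 -4 0 0 -1" --pt "0.2 -6 0 0 -1" --pt "0.2 -8 0 0 -1" --pt "0.3 -10 0 0 -1"

```text
clock: 15.75
position: [0.5128, -0.1415, 0.0364]
ee_rot: [-0.003, 0.997, -0.07, -0.006]
contact_force: [-0.3, -1.1, -0.8]
width: 0.0
```

drive_tool --pt "0.1 -2 0 0 -1" --pt "0.1 -4 0 0 -1" --pt "0.2 -6 0 0 -1" --pt "0.2 -8 0 0 -1" --pt "0.3 -10 0 0 -1"

```text
clock: 16.25
position: [0.5145, -0.1314, 0.0364]
ee_rot: [-0.003, 0.997, -0.07, -0.006]
contact_force: [0.6, -1.8, 0.0]
width: -0.0001
```

drive_tool --pt "0.1 -2 0 0 -1" --pt "0.1 -4 0 0 -1" --pt "0.2 -6 0 0 -1" --pt "0.2 -8 0 0 -1" --pt "0.3 -10 0 0 -1"

```text
clock: 16.75
position: [0.5161, -0.1213, 0.0364]
ee_rot: [-0.003, 0.997, -0.07, -0.006]
contact_force: [-0.0, -1.7, 0.8]
width: 0.0002
```

drive_tool --pt "0.1 -2 0 0 -1" --pt "0.1 -4 0 0 -1" --pt "0.2 -6 0 0 -1" --pt "0.2 -8 0 0 -1" --pt "0.3 -10 0 0 -1"

```text
clock: 17.25
position: [0.5175, -0.1113, 0.0364]
ee_rot: [-0.003, 0.997, -0.07, -0.006]
contact_force: [-1.0, -1.3, -0.1]
width: 0.0001
```

drive_tool --pt "0.1 -2 0 0 -1" --pt "0.1 -4 0 0 -1" --pt "0.2 -6 0 0 -1" --pt "0.2 -8 0 0 -1" --pt "0.3 -10 0 0 -1"

```text
clock: 17.75
position: [0.5191, -0.1012, 0.0364]
ee_rot: [-0.003, 0.997, -0.07, -0.006]
contact_force: [-1.7, -0.8, -0.1]
width: -0.0003
```

```bash
python3 - <<'E'
from h import *
s,R=where(); im=manip.get_image("wrist"); cv2.imwrite("pics/w13.png",im); where()
im=manip.get_image("side"); cv2.imwrite("pics/s13.png",cv2.resize(im[130:290,220:400],None,fx=3.7,fy=3.7))
E
```

```text
t 17.75 pos [ 519.1 -101.2   36.4] yawx -0.1408 F [-1.7 -0.8 -0.1] w -0.3
jig [ -14.9 -138.3   36.4]
t 17.8 pos [ 519.2 -100.9   36.4] yawx -0.1408 F [-0.5 -0.4  0.2] w -0.2
jig [ -14.8 -137.9   36.4]
```

View pics/w13.png

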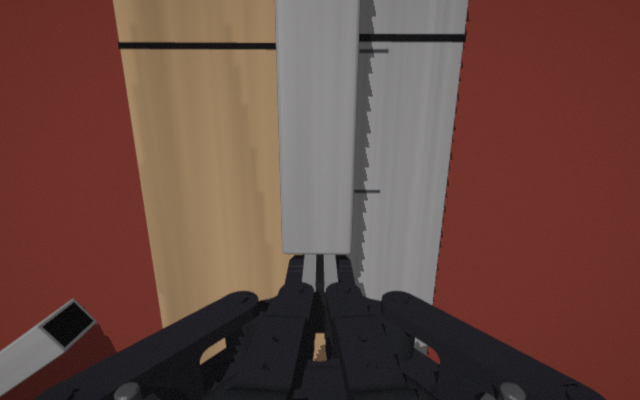

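View pics/s13.png

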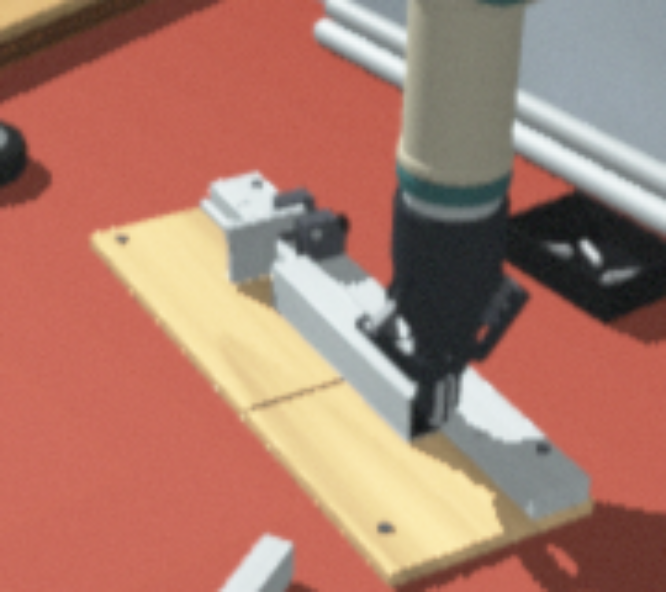

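drive_tool --pt "0 -2 0 0 -1" --pt "0 -4 0 0 -1" --pt "0 -6 0 0 -1" --pt "0 -8 0 0 -1" --pt "0 -10 0 0 -1"

```text
clock: 18.35
position: [0.521, -0.0909, 0.0365]
ee_rot: [-0.003, 0.997, -0.07, -0.006]
contact_force: [-0.3, -2.0, -0.9]
width: -0.0003
```

drive_tool --pt "0 -1.5 0 0 -1" --pt "0 -3 0 0 -1" --pt "0 -4.5 0 0 -1" --pt "0 -6 0 0 -1" --pt "0 -7.5 0 0 -1"

```text
clock: 18.85
position: [0.5221, -0.0833, 0.0365]
ee_rot: [-0.003, 0.997, -0.07, -0.006]
contact_force: [-0.2, -0.7, -0.7]
width: 0.0003
```

drive_tool --pt "0 -1 0 0 -1" --pt "0 -2 0 0 -1" --pt "0 -3 0 0 -1" --pt "0 -4 0 0 -1" --pt "0 -5 0 0 -1"

```text
clock: 19.35
position: [0.5228, -0.0783, 0.0366]
ee_rot: [-0.003, 0.997, -0.07, -0.006]
contact_force: [1.0, -0.3, -1.1]
width: -0.0002
```

```bash
python3 - <<'E'
from h import *
s,R=where(); im=manip.get_image("side"); cv2.imwrite("pics/s14.png",cv2.resize(im[160:240,260:350],None,fx=7,fy=7,interpolation=cv2.INTER_CUBIC))
E
```

```text
t 19.35 pos [522.8 -78.3  36.6] yawx -0.141 F [ 1.  -0.3 -1.1] w -0.2
jig [ -14.4 -115.1   36.6]
```

View pics/s14.png

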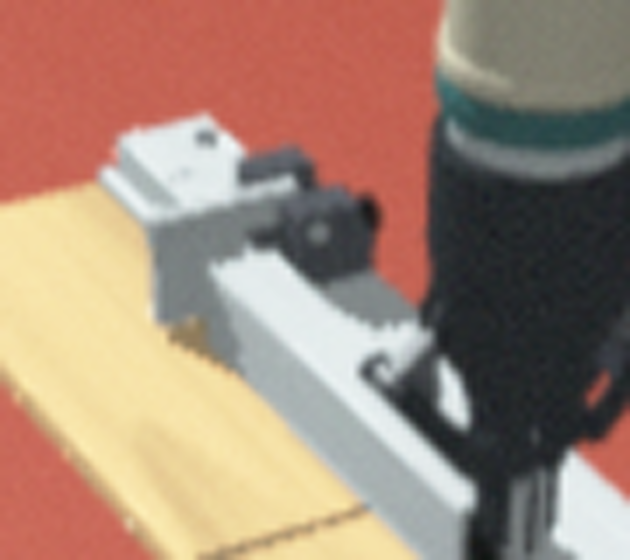

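drive_tool --pt "0 -0.8 0 0 -1" --pt "0 -1.6 0 0 -1" --pt "0 -2.4 0 0 -1" --pt "0 -3.2 0 0 -1" --pt "0 -4 0 0 -1"

```text
clock: 19.9
position: [0.5234, -0.0742, 0.0366]
ee_rot: [-0.003, 0.997, -0.07, -0.006]
contact_force: [-0.8, -0.8, -1.0]
width: -0.0005
```

drive_tool --pt "0 -0.8 0 0 -1" --pt "0 -1.6 0 0 -1" --pt "0 -2.4 0 0 -1" --pt "0 -3.2 0 0 -1" --pt "0 -4 0 0 -1"

```text
clock: 20.4
position: [0.524, -0.0701, 0.0366]
ee_rot: [-0.003, 0.997, -0.07, -0.006]
contact_force: [-0.3, -1.1, -0.5]
width: -0.0
```

drive_tool --pt "0 -0.5 0 0 -1" --pt "0 -1 0 0 -1" --pt "0 -1.5 0 0 -1" --pt "0 -2 0 0 -1"

```text
clock: 20.8
position: [0.5243, -0.0681, 0.0366]
ee_rot: [-0.003, 0.997, -0.07, -0.006]
contact_force: [-1.0, -0.9, -0.0]
width: -0.0001
```

drive_tool --pt "0 -0.5 0 0 -1" --pt "0 -1 0 0 -1" --pt "0 -1.5 0 0 -1" --pt "0 -2 0 0 -1"

```text
clock: 21.2
position: [0.5245, -0.0661, 0.0366]
ee_rot: [-0.003, 0.997, -0.07, -0.006]
contact_force: [0.2, -0.2, -0.5]
width: -0.0002
```

drive_tool --pt "0 -0.5 0 0 -1" --pt "0 -1 0 0 -1" --pt "0 -1.5 0 0 -1" --pt "0 -2 0 0 -1"

```text
clock: 21.6
position: [0.5248, -0.0649, 0.0367]
ee_rot: [-0.002, 0.998, -0.07, -0.006]
contact_force: [-1.6, -6.0, -0.7]
width: -0.0003
```

drive_tool --pt "0 -1 0 0 -1" --pt "0 -1.3 0 0 -1"

```text
clock: 21.8
position: [0.5249, -0.0649, 0.0367]
ee_rot: [-0.001, 0.998, -0.069, -0.006]
contact_force: [-2.1, -6.0, -0.1]
width: 0.0005
```

```bash
python3 - <<'E'
from h import *
where(); manip.get_image("side"); where(); manip.get_image("side");where()
E
```

```text
t 21.8 pos [524.9 -64.9  36.7] yawx -0.139 F [-2.1 -6.  -0.1] w 0.5
jig [ -14.3 -101.5   36.7]
t 21.85 pos [524.9 -65.   36.7] yawx -0.139 F [-2.  -6.3  0.4] w 0.1
jig [ -14.3 -101.5   36.7]
t 21.9 pos [524.8 -64.9  36.7] yawx -0.1391 F [-1.1 -5.5  0.4] w 0.2
jig [ -14.4 -101.5   36.7]
```

drive_tool --pt "0 -1.6 0 0 -1" --pt "0 -1.9 0 0 -1" --pt "0 -2.1 0 0 -1"

```text
clock: 22.2
position: [0.5249, -0.0649, 0.0368]
ee_rot: [0.001, 0.998, -0.069, -0.006]
contact_force: [-1.5, -8.6, -0.2]
width: -0.0005
```

```bash
python3 - <<'E'
from h import *
where(); manip.get_image("side"); where(); manip.get_image("side");where()
E
```

```text
t 22.2 pos [524.9 -64.9  36.8] yawx -0.1374 F [-1.5 -8.6 -0.2] w -0.5
jig [ -14.3 -101.5   36.8]
t 22.25 pos [524.9 -64.9  36.8] yawx -0.1374 F [-2.  -8.2 -0.3] w -0.4
jig [ -14.3 -101.5   36.8]
t 22.3 pos [524.9 -64.9  36.8] yawx -0.1374 F [-2.3 -8.5 -0.6] w -0.1
jig [ -14.3 -101.5   36.8]
```

drive_tool --pt "0 -2.3 0 0 -1" --pt "0 -2.4 0 0 -1" --pt "0 -2.4 0 0 -1" --pt "0 -2.4 0 0 -1" --pt "0 -2.4 0 0 -1"

```text
clock: 22.8
position: [0.5249, -0.0649, 0.0368]
ee_rot: [0.003, 0.998, -0.068, -0.006]
contact_force: [-2.8, -9.3, 0.6]
width: 0.0002
```

drive_tool --pt "0 -2.4 0 0 -1" --pt "0 -2.4 0 0 -1" --pt "0 -2.4 0 0 -1" --pt "0 -2.4 0 0 -1" --pt "0 -2.4 0 0 -1"

```text
clock: 23.3
position: [0.5249, -0.065, 0.0369]
ee_rot: [0.005, 0.998, -0.067, -0.006]
contact_force: [-2.3, -9.7, -0.8]
width: -0.0001
```

drive_tool --pt "0 -2.4 0 0 -1" --pt "0 -2.4 0 0 -1"

```text
clock: 23.5
position: [0.5249, -0.065, 0.0369]
ee_rot: [0.007, 0.998, -0.066, -0.007]
contact_force: [-1.7, -9.8, -1.7]
width: 0.0001
```

```bash
python3 - <<'E'
from h import *
where(); im=manip.get_image("wrist"); cv2.imwrite("pics/w15.png",im);where()
im=manip.get_image("side"); cv2.imwrite("pics/s15.png",cv2.resize(im[160:240,260:350],None,fx=7,fy=7,interpolation=cv2.INTER_CUBIC))
E
```

```text
t 23.5 pos [524.9 -65.   36.9] yawx -0.1321 F [-1.7 -9.8 -1.7] w 0.1
jig [ -14.2 -101.6   36.9]
t 23.55 pos [524.9 -65.   36.9] yawx -0.1322 F [-2.7 -9.5 -0.6] w 0.0
jig [ -14.3 -101.6   36.9]
```

View pics/s15.png

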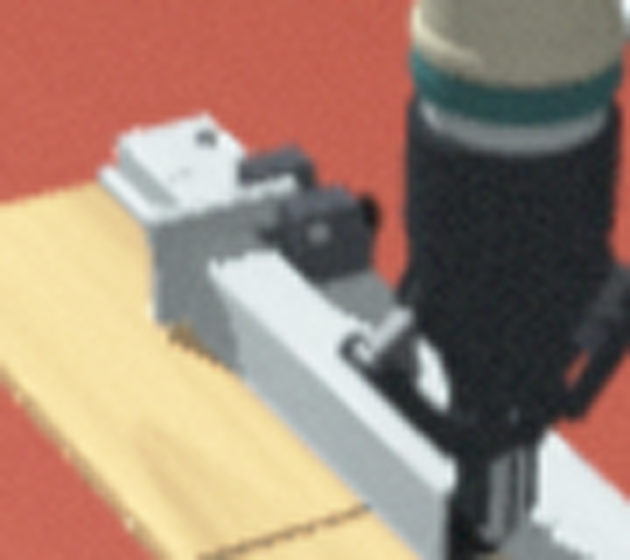

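View pics/w15.png

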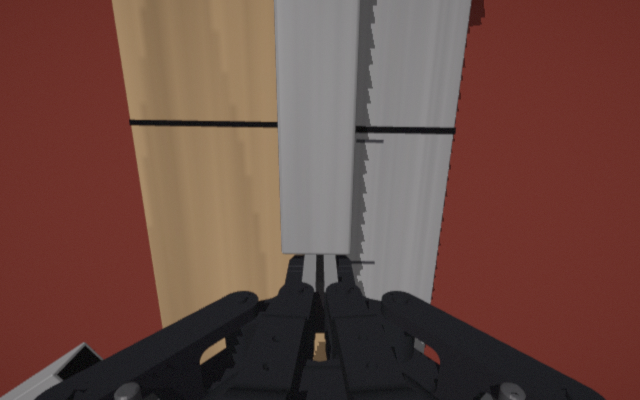

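drive_tool --pt "0 -1 0 0 -1" --pt "0 0 0 0 -1" --pt "0 2 0 0 -1" --pt "0 8 0 0 -1" --pt "0 20 0 0 -1"

```text
clock: 24.1
position: [0.5223, -0.0845, 0.0373]
ee_rot: [0.007, 0.998, -0.065, -0.007]
contact_force: [0.7, -0.6, 1.0]
width: -0.0001
```

drive_tool --pt "0 0 -35 0.01 -1" --pt "0 0 -80 0.01 -1" --pt "0 0 -115 0.01 -0.5" --pt "0 -30 -130 0.01 0" --pt "0 -70 -130 0.01 0"

```text
clock: 24.6
position: [0.5357, -0.015, 0.1697]
ee_rot: [0.007, 0.997, -0.072, -0.003]
contact_force: [0.8, -0.3, -0.6]
width: 0.0423
```

```bash
python3 - <<'E'
from h import *
s,R=where(); im=manip.get_image("wrist"); cv2.imwrite("pics/w16.png",im)
print(np.round(proj("wrist",jw((-30,-90,52)))),np.round(proj("wrist",jw((0,-90,52)))))
s,R=where()
t=np.array([0.5345,0.1782,0.12]); print(to(t,R,s["position"]))
E
```

```text
t 24.6 pos [535.7 -15.  169.7] yawx -0.1448 F [ 0.8 -0.3 -0.6] w 42.3
jig [-10.7 -50.6 169.7]
[[299. 246.]] [[333. 246.]]
t 24.65 pos [534.9  -7.7 168.2] yawx -0.1415 F [ 0.6  4.9 -0. ] w 42.6
jig [-12.6 -43.4 168.2]
[ -26.2 -184.4   47. ]
```

View pics/w16.png

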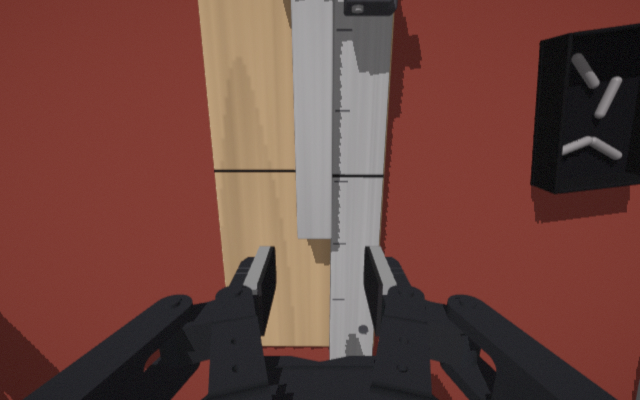

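drive_tool --pt "-6 -40 0 0 0" --pt "-12 -85 0 0 0" --pt "-18 -130 0 0 0" --pt "-27 -170 0 0 0" --pt "-27 -183 0 0 0"

```text
clock: 25.15
position: [0.5331, 0.1803, 0.1669]
ee_rot: [0.003, 0.998, -0.069, -0.005]
contact_force: [0.2, -0.3, -0.0]
width: 0.0428
```

drive_tool --pt "0 0 0 0 0" --pt "0 0 0 0 0"

```text
clock: 25.35
position: [0.5331, 0.1794, 0.1666]
ee_rot: [0.003, 0.998, -0.069, -0.005]
contact_force: [-0.4, -0.4, -0.2]
width: 0.0429
```

```bash
python3 - <<'E'
from h import *
s,R=where(); im=manip.get_image("wrist"); cv2.imwrite("pics/w17.png",im)
s,R=where(); t=np.array([0.534,0.1782,0.040]); print(to(t,R,s["position"]), proj("wrist",np.array([.534,.1782,.06])))
E
```

```text
t 25.35 pos [533.1 179.4 166.6] yawx -0.138 F [-0.4 -0.4 -0.2] w 42.9
jig [-41.  141.5 166.6]
t 25.4 pos [533.1 178.9 166.7] yawx -0.1391 F [-0.5  0.4  1.1] w 42.7
jig [-40.9 141.  166.7]
[  2.2  -0.3 126.6] [[320.44363079 198.90071654]]
```

View pics/w17.png

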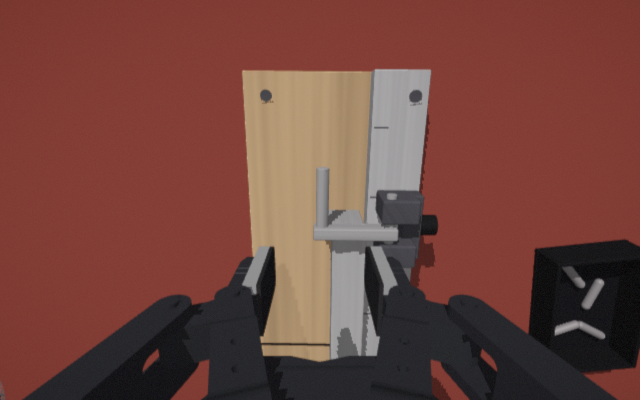

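drive_tool --pt "1 0 40 0 0" --pt "1 0 80 0 0" --pt "1 0 110 0 0" --pt "1 0 126 0 0" --pt "1 0 126 0 0"

```text
clock: 25.9
position: [0.5309, 0.1757, 0.0382]
ee_rot: [0.004, 0.997, -0.071, -0.008]
contact_force: [-1.8, -0.3, -0.2]
width: 0.0426
```

drive_tool --squeeze 25 --pt "0 0 0 0 -1" --pt "0 0 0 0 -1" --pt "0 0 0 0 -1" --pt "0 0 0 0 -1"

```text
clock: 26.3
position: [0.5331, 0.1749, 0.0395]
ee_rot: [0.004, 0.997, -0.07, -0.005]
contact_force: [3.6, -3.4, -0.2]
width: 0.0089
```

drive_tool --pt "0.1 0 -3.8 0 -1" --pt "0.5 0 -7.7 0 -1" --pt "1.3 0 -12 0 -1" --pt "2.3 0 -15.7 0 -1" --pt "3.5 0 -19.4 0 -1"

```text
clock: 26.8
position: [0.5361, 0.1744, 0.0589]
ee_rot: [0.005, 0.998, -0.07, -0.006]
contact_force: [1.4, -2.3, -6.6]
width: 0.0089
```

```bash
python3 - <<'E'
from h import *
where(); im=manip.get_image("side"); cv2.imwrite("pics/s18.png",cv2.resize(im[150:240,250:360],None,fx=6,fy=6,interpolation=cv2.INTER_CUBIC));where()
E
```

```text
t 26.8 pos [536.1 174.4  58.9] yawx -0.1406 F [ 1.4 -2.3 -6.6] w 8.9
jig [-37.3 137.   58.9]
t 26.85 pos [536.3 174.4  59.5] yawx -0.1407 F [ 1.1 -2.8 -3.1] w 9.2
jig [-37.1 137.   59.5]
```

View pics/s18.png

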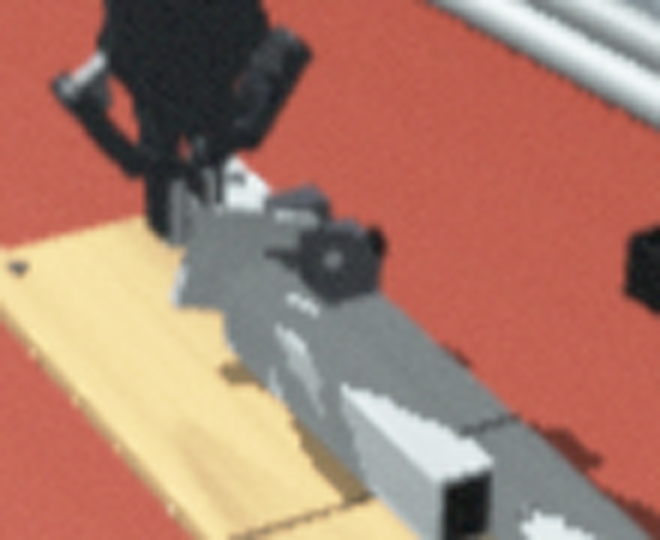

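drive_tool --pt "1.7 0 -4 0 -1" --pt "3.7 0 -7.9 0 -1" --pt "6.1 0 -11.7 0 -1" --pt "8.7 0 -15.2 0 -1" --pt "11.6 0 -18.5 0 -1"

```text
clock: 27.35
position: [0.5459, 0.173, 0.0778]
ee_rot: [0.005, 0.997, -0.07, -0.009]
contact_force: [-5.1, -1.5, -1.4]
width: 0.0087
```

drive_tool --pt "3.1 0 -3 0 -1" --pt "6.5 0 -5.8 0 -1" --pt "10 0 -8.3 0 -1" --pt "13.6 0 -10.5 0 -1" --pt "17.3 0 -12.3 0 -1"

```text
clock: 27.85
position: [0.5592, 0.171, 0.0908]
ee_rot: [0.005, 0.997, -0.07, -0.013]
contact_force: [-13.6, -0.5, 9.7]
width: 0.0086
```

```bash
python3 - <<'E'
from h import *
where(); im=manip.get_image("side"); cv2.imwrite("pics/s19.png",cv2.resize(im[130:240,250:360],None,fx=5,fy=5,interpolation=cv2.INTER_CUBIC));where()
im=manip.get_image("wrist"); cv2.imwrite("pics/w19.png",im)
E
```

```text
t 27.85 pos [559.2 171.   90.8] yawx -0.1412 F [-13.6  -0.5   9.7] w 8.6
jig [-13.9 136.9  90.8]
t 27.9 pos [560.  170.9  91.3] yawx -0.1413 F [-11.9  -0.3   7.5] w 9.3
jig [-13.1 136.9  91.3]
```

View pics/s19.png

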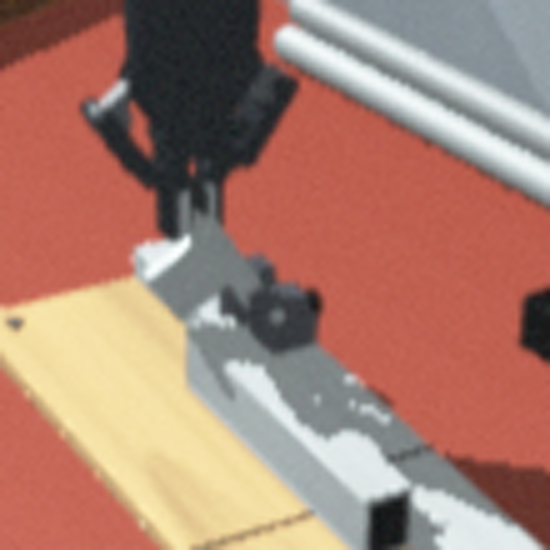

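View pics/w19.png

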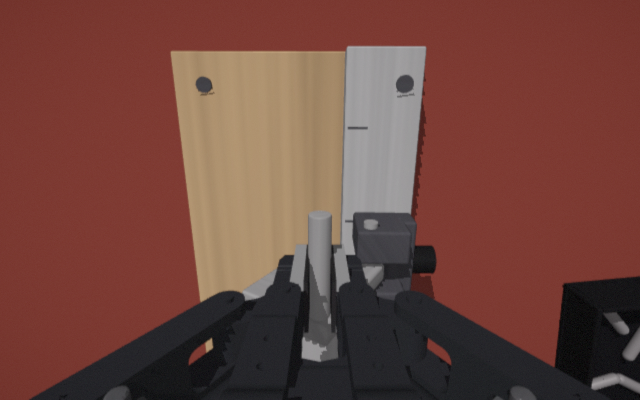

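drive_tool --pt "1 0 -3 0 -1" --pt "5 0 -5 0 -1" --pt "9 0 -7 0 -1" --pt "13 0 -8.5 0 -1" --pt "17 0 -9.5 0 -1"

```text
clock: 28.45
position: [0.5765, 0.1684, 0.0998]
ee_rot: [0.005, 0.997, -0.071, -0.013]
contact_force: [-2.8, -1.9, -12.5]
width: 0.009
```

```bash
python3 - <<'E'
from h import *
where()
E
```

```text
t 28.45 pos [576.5 168.4  99.8] yawx -0.1414 F [ -2.8  -1.9 -12.5] w 9.0
jig [  3.5 136.8  99.8]
```

drive_tool --pt "3 0 1 0 -1" --pt "6 0 2 0 -1" --pt "9 0 2 0 -1" --pt "12 0 2 0 -1" --pt "15 0 2 0 -1"

```text
clock: 28.95
position: [0.5916, 0.1664, 0.1009]
ee_rot: [0.005, 0.997, -0.07, -0.012]
contact_force: [-6.1, -2.3, 7.6]
width: 0.0087
```

```bash
python3 - <<'E'
from h import *
where()
im=manip.get_image("side"); cv2.imwrite("pics/s20.png",cv2.resize(im[130:240,250:360],None,fx=5,fy=5,interpolation=cv2.INTER_CUBIC));where()
E
```

```text
t 28.95 pos [591.6 166.4 100.9] yawx -0.1412 F [-6.1 -2.3  7.6] w 8.7
jig [ 18.8 137.  100.9]
t 29.0 pos [592.3 166.2 100.9] yawx -0.1413 F [-5.3 -2.1  5.3] w 8.8
jig [ 19.5 136.9 100.9]
```

View pics/s20.png

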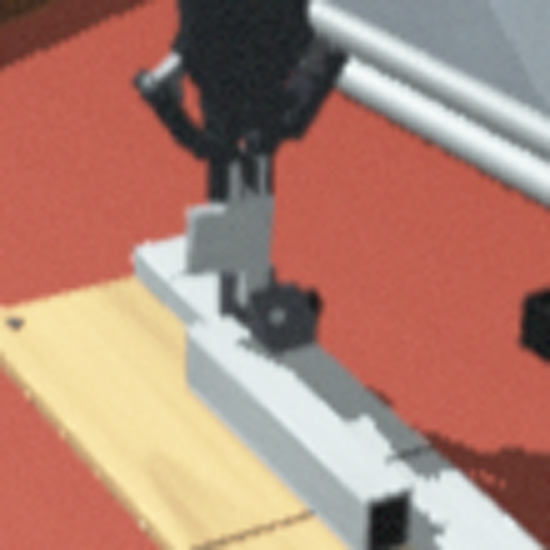

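drive_tool --pt "1.5 0 0 0 -1" --pt "3 0 0 0 -1" --pt "4.5 0 0.5 0 -1" --pt "6 0 0.5 0 -1"

```text
clock: 29.4
position: [0.5973, 0.1654, 0.1009]
ee_rot: [0.005, 0.997, -0.07, -0.013]
contact_force: [-6.2, -1.5, -4.3]
width: 0.0088
```

drive_tool --pt "0 0 0 0 -0.4" --pt "0 0 0 0 -0.2" --pt "0 0 0 0 0" --pt "0 0 0 0 0"

```text
clock: 29.8
position: [0.5986, 0.1658, 0.102]
ee_rot: [0.005, 0.997, -0.07, -0.011]
contact_force: [0.3, 0.0, -0.7]
width: 0.0426
```

drive_tool --pt "0 0 -20 0 0" --pt "0 0 -50 0 0" --pt "0 0 -90 0 0" --pt "0 0 -130 0 0" --pt "0 0 -150 0 0"

```text
clock: 30.3
position: [0.604, 0.1673, 0.2565]
ee_rot: [0.004, 0.997, -0.07, -0.008]
contact_force: [-0.2, 0.0, 0.6]
width: 0.0428
```

drive_tool --pt "0 0 0 0 0" --pt "0 0 0 0 0"

```text
clock: 30.5
position: [0.6044, 0.1674, 0.257]
ee_rot: [0.003, 0.997, -0.07, -0.007]
contact_force: [-0.8, 0.5, 0.1]
width: 0.0428
```

```bash
python3 - <<'E'
from h import *
where()
im=manip.get_image("side"); cv2.imwrite("pics/s21.png",cv2.resize(im[130:290,220:400],None,fx=3.7,fy=3.7,interpolation=cv2.INTER_CUBIC))
im=manip.get_image("wrist"); cv2.imwrite("pics/w21.png",im)
print([np.round(proj("wrist",jw(P))[0]).tolist() for P in((-30,109.5,52),(0,109.5,52),(-30,0,52),(0,0,52))])
E
```

```text
t 30.5 pos [604.4 167.4 257. ] yawx -0.141 F [-0.8  0.5  0.1] w 42.8
jig [ 31.3 139.8 257. ]
[[268.0, 199.0], [294.0, 199.0], [272.0, 286.0], [296.0, 286.0]]
```

View pics/s21.png

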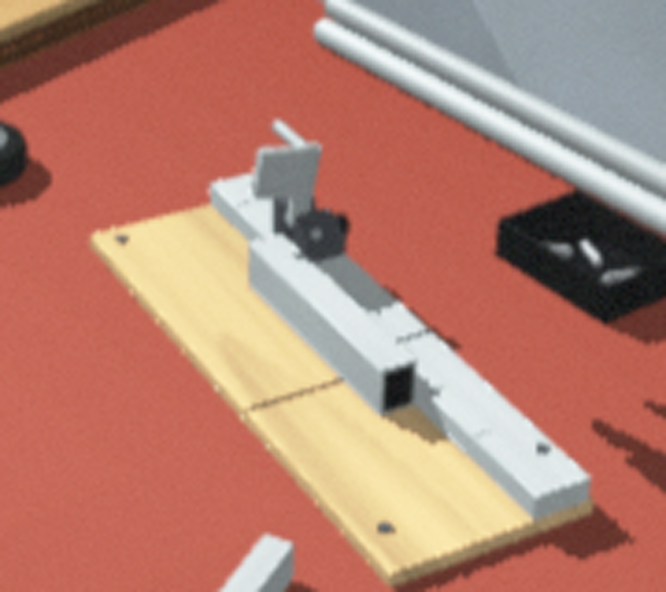

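View pics/w21.png

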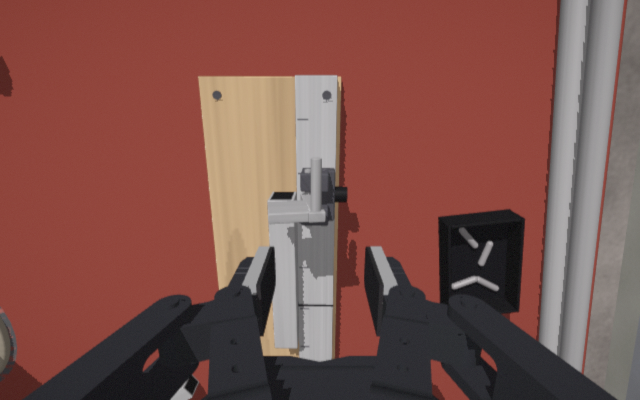

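```bash
python3 - <<'E'
from h import *
im=manip.get_image("side"); cv2.imwrite("pics/s22.png",np.hstack([cv2.resize(cv2.imread("pics/s15.png"),(400,356)),cv2.resize(im[160:240,260:350],(400,356),interpolation=cv2.INTER_CUBIC)]))
C=cal("wrist");s,R=where()
im=manip.get_image("wrist"); cv2.imwrite("pics/w22.png",cv2.resize(im[140:365,200:360],None,fx=3.5,fy=2.6,interpolation=cv2.INTER_CUBIC))
print([np.round(proj("wrist",jw(P),C)[0],1).tolist() for P in((-30,109.5,52),(0,109.5,52),(-30,-90.5,52),(0,-90.5,52),(0,240,32),(45,240,32))])
E
```

```text
t 30.65 pos [603.1 167.2 254.5] yawx -0.1411 F [ 0.5  1.1 -0.2] w 42.6
jig [ 30.  139.4 254.5]
[[267.7, 199.1], [294.6, 199.3], [274.6, 347.3], [297.8, 347.7], [293.9, 74.9], [336.7, 75.0]]
```

View pics/s22.png

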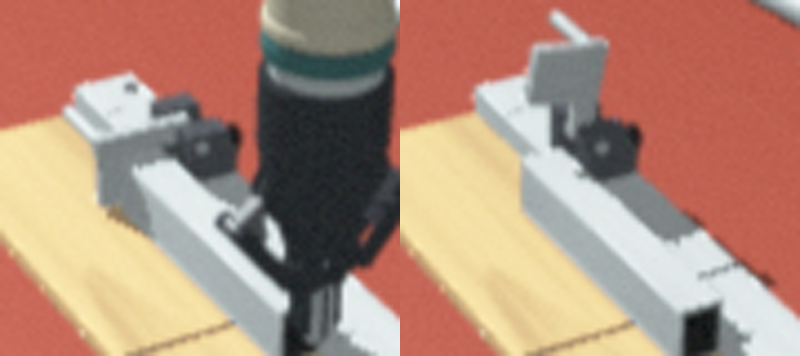

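View pics/w22.png

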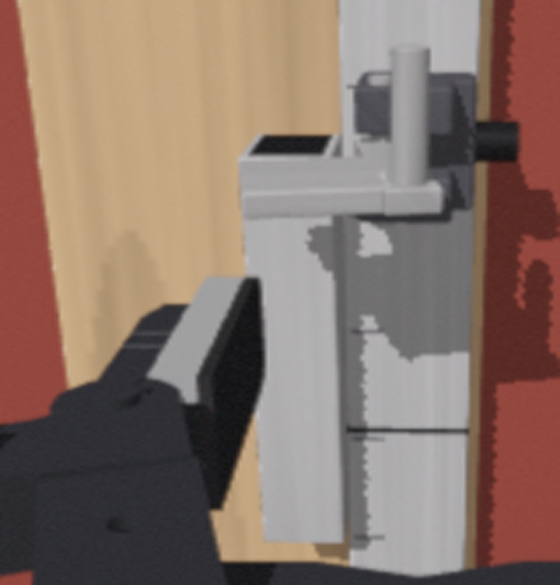

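```bash
python3 - <<'E'
from h import *
im=manip.get_image("side"); C=cal("side")
A=cv2.resize(cv2.imread("pics/s15.png"),(560,498)); B=cv2.resize(im[160:240,260:350],(560,498),interpolation=cv2.INTER_CUBIC)
q=lambda P:tuple(int(v) for v in (proj("side",jw(P),C)[0]-[260,160]+.5)*6.22)
for I in(A,B):
  for a,b in(((-30,109.5,52),(-30,-90.5,52)),((-30,109.5,52),(-30,109.5,12)),((-30,109.5,52),(0,109.5,52)),((-30,109.5,12),(-30,-90.5,12))): cv2.line(I,q(a),q(b),(0,0,255),1)
cv2.imwrite("pics/s23a.png",A);cv2.imwrite("pics/s23b.png",B)
E
```

```text
(no output)
```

View pics/s23a.png

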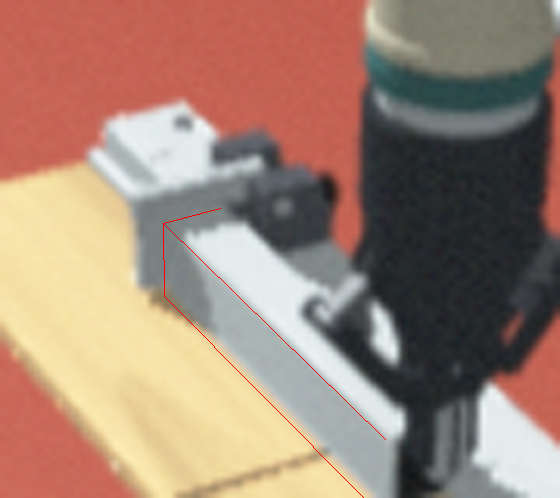

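View pics/s23b.png

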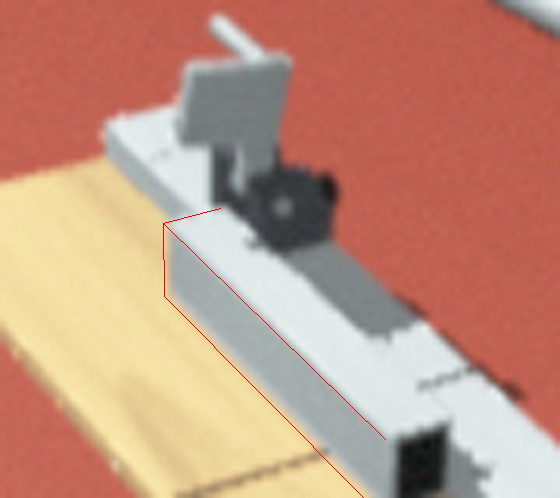

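```bash
python3 - <<'E'
import cv2,numpy as np
from h import *
A=cv2.resize(cv2.imread("pics/s15.png"),(90,80),interpolation=cv2.INTER_AREA); B=manip.get_image("side")[160:240,260:350]
f=lambda I:cv2.convertScaleAbs(cv2.resize(I[25:80,20:75],None,fx=7,fy=7,interpolation=cv2.INTER_CUBIC),alpha=1.6,beta=-150)
cv2.imwrite("pics/s24.png",np.hstack([f(A),f(B)]))
E
```

```text
(no output)
```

View pics/s24.png

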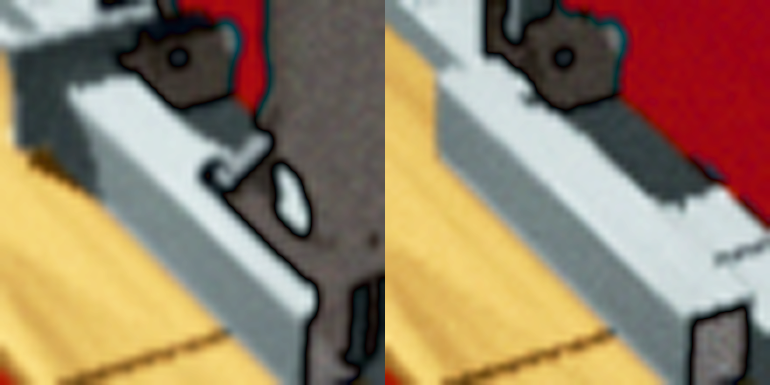

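```bash
python3 - <<'E'
from h import *
st(); print(manip.sign_off())
E
```

```text
t 30.8 pos [603.4 167.2 254.9] yawx -0.141 F [-0.1  0.6 -0.3] w 42.6
the job is handed in; nothing more can be done
None
```

The job is done and handed in at 30.8 s, well inside the 72 s limit, with the gripper clear of everything.

- **Leaf down:** I pinched the rod and swung the leaf down onto its lower stop. The tool felt about 22 N at the stop.
- **Tube to the fence:** I pushed the tube's side with the shut fingers until it lay flush, with about 6 N on the tool. Then I pushed its end along at up to 20 mm/s, slowing to 5 mm/s before the leaf.
- **Pressing on the leaf:** The tool read 8.2–9.8 N for about 1.3 s, so slightly less at the leaf after friction on the bed. I had no direct reading of the force on the leaf itself.
- **Leaf up:** I swung it up to about 1.75 rad, estimated from the tool's position, then let go and lifted clear. Partway up, the tool force rose briefly to about 17 N because my arc was a few millimetres off. The grip slid on the rod, and I corrected it.

**Last checks:**
- **Tube position:** In the side pictures from during the press and after the flip, the tube's visible end corner lies within half a pixel. The wrist picture shows the tube flush, with its end at the gauge plane to about 1–2 mm, which is as fine as that camera can tell. At first the side pictures seemed to show a shift, but it was the leaf's shadow on the tube.
- **Other items:** The tool never went near the caster wheel, the wrench or the tray. I did not measure them again at the end.

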